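Set the inspection rail to focus, then hang the boards on it

TASK

Bring the inspection stage to focus: with its knob, run the carriage at least 4 mm past the red clip, then turn back so that the yellow pointer comes to rest on the clip's white line (within 2 mm) while moving towards the knob, with the screw's play taken up that way. Only then lift every board carrier off the rack's bar, over the red end stops, and hang them all astride the stage rail between its post and its end stop, the pointer still on the line. To light them from behind, also stand the inspection light upright on the middle of its green disc (within 15 mm); leave the other things on the desk where they are.

Things in the scene. Friction and masses are not known exactly. Their poses are not given: they have to be found in the camera images.
- rack: Hanging rack: foot plate and upright post, fixed. From the post a horizontal round steel bar (12 mm diameter, axis 130 mm above the desk) runs 285 mm along the rack's own -y to a red end-stop disc of 32 mm diameter at its free end. Origin on the desk under the post; z up.
- rack_rail (a point): Point on the very top of the rack's bar, 140 mm from its post; axes as the rack (bar along y).
- stage: Screw stage: aluminium base 320 (x) x 100 (y) x 30 mm tall, fixed, origin under its centre, z up. A blue carriage, carrying the post of the stage rail, slides on it along x (10 mm back and 45 mm ahead of where it starts). The knob is on a grey gearbox at the -x (near) end, 125 mm from the centre. A white scale with 10 mm marks lies along the -y edge.
- pointer (a point): Tip of the yellow pointer on the -y side of the blue carriage; moves with it. Axes as the stage: x is the sliding direction, growing away from the knob. At the start it is 10 to 20 mm short of the clip, on the knob's side.
- clip: Red focus clip, 12 x 14 x 15 mm, fixed on the scale, with a white line across the middle of its top. Origin under its centre (so on the line); axes as the stage. The pointer is on the mark when its x in the clip's frame is 0.
- stage_rail (a point): Point on the very top of the stage rail, 140 mm from its post, moving with the carriage: a round steel bar (12 mm diameter, axis 135 mm above the desk) that runs 285 mm from the carriage's post along the stage's +y to a red 32 mm end-stop disc at its free end. Axes as the stage (bar along y).
- knob_bar (a point): Middle of the knob's black grip bar, on the vertical turning axis, 108 mm above the desk: 56 mm long (this point's x) x 14 mm thick (its y) x 40 mm tall, on a 52 mm disc; white dash at its +x end. Clockwise seen from above drives the carriage away from the knob (stage +x) 4 mm per radian (25 mm a turn), anticlockwise back. Needs up to 0.07 Nm. The carriage stays where it is left.
- knob (a joint): The knob's play on its screw (rad), -0.3 to +0.3: whenever the turning direction is reversed the knob turns 0.6 rad freely before the carriage follows. +0.3 while driving clockwise, -0.3 while driving anticlockwise (play taken up towards the knob); the knob keeps its place when let go.
- board0: Board carrier (may be absent): orange saddle astride the bar, a copper board 56 mm wide, 70 mm tall hanging either side of the bar (24 mm apart, 30 mm over both), on top a grip tab 12 mm thick (its x), 36 mm wide (its y), 76 to 120 mm above the origin. Origin: centre between the boards' lower edges, 70 mm below the saddle roof that rests on the bar top; y along the bar, z up. 0.12 kg. Must rise over 85 mm to clear a bar.
- board1: Board carrier (may be absent): orange saddle astride the bar, a copper board 56 mm wide, 70 mm tall hanging either side of the bar (24 mm apart, 30 mm over both), on top a grip tab 12 mm thick (its x), 36 mm wide (its y), 76 to 120 mm above the origin. Origin: centre between the boards' lower edges, 70 mm below the saddle roof that rests on the bar top; y along the bar, z up. 0.12 kg. Must rise over 85 mm to clear a bar.
- board2: Board carrier (may be absent): orange saddle astride the bar, a copper board 56 mm wide, 70 mm tall hanging either side of the bar (24 mm apart, 30 mm over both), on top a grip tab 12 mm thick (its x), 36 mm wide (its y), 76 to 120 mm above the origin. Origin: centre between the boards' lower edges, 70 mm below the saddle roof that rests on the bar top; y along the bar, z up. 0.12 kg. Must rise over 85 mm to clear a bar.
- light: Inspection light: an upright round lantern, dark base 60 mm diameter and 30 mm tall, above it a white diffuser 50 mm diameter up to 90 mm; origin under its centre. About 0.3 kg. Stands loose on the desk.
- pad: Parking disc for the light: flat green disc with a white rim, 90 mm diameter, on the desk in front of the stage rail; origin at its centre. 1 mm thick mark, nothing to climb.
- solder_spool: steel solder spool standing upright, 56 mm diameter, 50 mm tall; origin under its centre. Bystander.
- flux_jar: small jar, 48 mm diameter, 75 mm tall; origin under its centre. Bystander.
- driver: screwdriver lying on the desk. Bystander.
- breadboard: white breadboard, 55 x 165 x 10 mm. Bystander.
- mouse: black computer mouse, 62 x 104 mm, 36 mm tall. Bystander.
- meter: yellow multimeter lying flat, 90 x 170 x 36 mm. Bystander.
Things that resemble listed ones, but are neither listed nor needed, are in the scene too. Leave any purple look-alike of the board2 alone.

How it is judged (in metres and radians):
On the way, in this order (a step that is already met when the one before it is completed fails the run):
1. the pointer is taken at least 4 mm past the clip's line, away from the knob (x of pointer in the frame of clip above 0.004 m), for 0.1 s.
2. the pointer is back on the line within 2 mm, play taken up towards the knob, before any carrier is brought to the stage rail (x of pointer in the frame of clip between -0.002 and 0.002 m and value of joint knob below -0.12 rad and distance between each of board0, board1, board2 and stage_rail above 0.18 m), for 0.3 s.
3. every carrier hangs on the stage rail (x of board0 in the frame of stage_rail between -0.01 and 0.01 m and y of board0 in the frame of stage_rail between -0.12 and 0.12 m and z of board0 in the frame of stage_rail between -0.075 and -0.064 m and angle between each of board0, board1, board2's own z axis and vertical below 0.15 rad and x of board1 in the frame of stage_rail between -0.01 and 0.01 m and y of board1 in the frame of stage_rail between -0.12 and 0.12 m and z of board1 in the frame of stage_rail between -0.075 and -0.064 m and x of board2 in the frame of stage_rail between -0.01 and 0.01 m and y of board2 in the frame of stage_rail between -0.12 and 0.12 m and z of board2 in the frame of stage_rail between -0.075 and -0.064 m), for 0.2 s.
At the end, for the whole second after the job is handed in: Pointer within 2 mm of the clip line, knob play below -0.12 rad; every present carrier at rest astride the stage rail: origin within 10 mm sideways and 120 mm along of the rail point, 64 to 75 mm below it, tilt under 0.15 rad; light upright, within 15 mm of the disc centre (all of step 3 and x of pointer in the frame of clip between -0.002 and 0.002 m and value of joint knob below -0.12 rad and horizontal distance between light and pad below 0.015 m and angle between light's own z axis and vertical below 0.1 rad and height (world z) of light below 0.006 m and linear speed of each of light, board0, board1, board2 below 0.03 m/s); the robot touches nothing.
It fails at once if a bystander is moved by more than 30 mm (distance of any of solder_spool, flux_jar, driver, breadboard, mouse, meter from where it was at the start of the episode above 0.03 m).
Of board0, board1, board2 only 2 to 3 are there at a start; the rules pass over those that are not, and their reading is None.
At some moment in a run one of light may be knocked a few centimetres aside while the robot is not near it.
It also fails if it takes over 210 s, if anything falls off the work surface, if the arm or the gripper's body presses on something with over 40 N, if the wrist force passes 120 N, or if a joint passes its speed limit or range.

ROBOT

A 6-joint arm with a two-finger parallel gripper is mounted at the origin on the work surface. World frame = base frame: x ahead of the robot, y to its left, z up, the work surface at z = 0. Lengths are in mm, angles in rad, forces in N, time in s.
With the tool pointing down it reaches from about 275 to 1000 mm from the base axis. Payload 8.4 kg.
Tool frame: the origin (TCP) lies midway between the tips of the shut fingers; the grasp point (between the pads) lies 19 mm behind it; z points along the fingers, y is the line along which they close (so a half turn about z gives the same grasp; the last joint's range is limited). The gripper opens to 85 mm and grips with 20 to 120 N. Pads are 22 mm wide; open, the fingers measure 114 mm over their backs; the gripper's body (76 mm by 85 mm) begins 54 mm behind the grasp point. The pads swing forward as they close: fully open they stand 13 mm farther back than shut.
Start: joints at [1.179, 0.353, 1.633, -0, 1.155, -0.002], TCP at [237.501, 578.119, 231.281] pointing down, gripper open.
Joint ranges: [-2.63, 2.63], [-0.92, 2.1], [0.06, 2.66], [-1.3, 4.44], [0, 2.69], [-3.02, 3.02]. Speed limits (rad/s): [2.22, 2.22, 2.79, 3.14, 3.14, 3.14].

INTERFACE

Orientations are given as [roll, pitch, yaw] about the fixed x, y, z axes, in that order (R = Rz(yaw) Ry(pitch) Rx(roll)).
In Python, from rig import telemetry, optics, r gives the robot as it stands.
- The arm moves only by the tool play_rows, never from a script. Its arguments are lists of equal length, an entry for each row: "dp": the shift along the tool's x, y, z in units of 40 mm (1.0 is 40 mm), a list of three; "rot": the turn, a rotation vector about the tool's x, y, z in units of 6 degrees (1.0 is 6 degrees), a list of three. In form: {"dp": [[tx, ty, tz], ...], "rot": [[ax, ay, az], ...]}. A call has 1 to 5 rows; each row is the pose to reach, as a shift and turn from the pose commanded when the call began, along the tool's axes at that moment; what a row does not reach only later rows make up. A row lasts 1/12 s, in which the tool goes at most 41.7 mm and 7.16 degrees, less where a joint would pass 70% of its speed; a pose out of reach is approached as far as the arm can. A call with a gripper value outside its range is refused whole. "fingers" is the opening, from 0 (shut) to 1 (fully open), set as the call begins (left out, the last holds). The fingers move at their own pace and stop on an object; "grip_force" is the grip in N (left out, the last holds). Time passes only in rows, so rows that repeat a pose let the fingers close. It gives the time, the measured TCP pose, the force, the opening and the grip force at its end, in the units of the state.
- telemetry.sense(): the state, without advancing time (a new reading comes with each control period).
- optics.grab_frame(name): name is "side" or "top"; returns a dict with "color" (384x512x3 uint8, red, green, blue), "mtx" (3x3 intrinsics, pixels), "D" ([k1, k2, p1, p2, k3] as OpenCV has them; the pictures are not rectified), "R" (3x3) and "t" (3): a world point X has camera coordinates R X + t. Camera axes: x right, y down, z forward; pixel columns grow to the right and rows downward; lengths in mm; the calibration is good to about 2 mm. A picture is of the moment at which its call begins. There is no depth.
- r.sign_off(): hands the job in; it is judged then, once.
The state is a dict: "clock": time; "qpos": joint angles; "qvel": joint speeds; "joint_efforts": joint torques, N m; "eef_pos": TCP position; "tcp_rot": TCP orientation; "contact_force": force on the tool from outside, world axes, zero at the start; "wrist_torque": the same for the moment, N m; "opening": opening from 0.0 (shut) to 1.0 (fully open); "grasp_force": force on a finger pad.
Only numpy, scipy, OpenCV 4.12 (cv2) and the standard library are available. Lean on these libraries where they do the work, as an engineer would, in place of code of your own. Each camera call takes 0.05 s, during which the arm holds its last target. There are 200 camera calls.

## Working session

There is one attempt and no reset: what is moved stays moved. The work goes in short steps, Python scripts to look and compute and a tool call to move; the robot and the scene stay as the last step left them, time stands still between calls to the robot, and variables do not carry over. Pictures are saved under pics/ and viewed, at most 14 in all, crops included, and the job is handed in when it is done.

Besides the shell and the picture viewer there is one more tool, called after "Request:" as name(argument=value, ...), one argument or row to a line, values as JSON. play_rows: Moves the arm, as the interface text tells. Its arguments: {"type":"object","properties":{"dp":{"type":"array"},"rot":{"type":"array"},"fingers":{"type":"number"},"grip_force":{"type":"number"}},"required":["dp","rot"]}

```bash
ls; mkdir -p pics; cat > h.py <<'E'
import numpy as np, cv2
from rig import telemetry, optics, r
def ray(f,uv):
    p=cv2.undistortPoints(np.array([[uv]],float),np.array(f['mtx']),np.array(f['D']))[0,0]
    R=np.array(f['R']);t=np.array(f['t']).ravel()
    return -R.T@t, R.T@np.array([p[0],p[1],1])
def onz(f,uv,z):
    c,d=ray(f,uv); return c+d*(z-c[2])/d[2]
def proj(f,X):
    R=np.array(f['R']);t=np.array(f['t'],float).ravel()
    return cv2.projectPoints(np.array(X,float).reshape(-1,1,3),cv2.Rodrigues(R)[0],t,np.array(f['mtx']),np.array(f['D']))[0][:,0]
def tri(f1,u1,f2,u2):
    a,d=ray(f1,u1);b,e=ray(f2,u2)
    s=np.linalg.lstsq(np.c_[d,-e],b-a,rcond=None)[0]
    return (a+s[0]*d+b+s[1]*e)/2, np.linalg.norm(a+s[0]*d-b-s[1]*e)
def save(f,name,box=None,k=1):
    im=f['color'][:,:,::-1]
    if box: im=im[box[1]:box[3],box[0]:box[2]]
    cv2.imwrite('pics/'+name,cv2.resize(im,None,fx=k,fy=k,interpolation=cv2.INTER_CUBIC))
E
python3 - <<'E'
from h import *
for n in('top','side'):
    f=optics.grab_frame(n); save(f,n+'0.png',None,1.56)
    print(n,np.round(ray(f,(256,192))[0]),np.round(f['R'],2).tolist(),f['mtx'][0])
print(telemetry.sense())
E
```

```text
pics
top [ 368.  -30. 1539.] [[0.02, -1.0, -0.01], [-0.99, -0.02, -0.13], [0.13, 0.01, -0.99]] [484.76531401   0.         258.53375803]
side [ 477. -987.  703.] [[1.0, -0.07, 0.01], [-0.03, -0.53, -0.85], [0.06, 0.85, -0.53]] [358.74749445   0.         258.14436733]
{'clock': 0.1, 'qpos': array([ 1.17860275e+00,  3.53560144e-01,  1.63405817e+00,  1.16103486e-06,
        1.15521323e+00, -2.38763572e-03]), 'qvel': array([ 0.00054513, -0.00228371, -0.00163844,  0.00289906,  0.00121557,
        0.00075986]), 'joint_efforts': array([-1.08385135e-03, -6.06350470e+01, -3.42818356e+01, -4.97479084e-05,
        4.11950285e-03,  6.56025327e-05]), 'eef_pos': array([237.33379569, 577.72013119, 230.64914925]), 'tcp_rot': array([-3.14035376e+00, -4.01965033e-06,  2.75178624e+00]), 'contact_force': array([-0.53281682,  0.21715811,  0.42370928]), 'wrist_torque': array([ 0.03096509, -0.00974948,  0.0217807 ]), 'grasp_force': 0.0, 'opening': 1.0005287959693803}
```

View pics/top0.png

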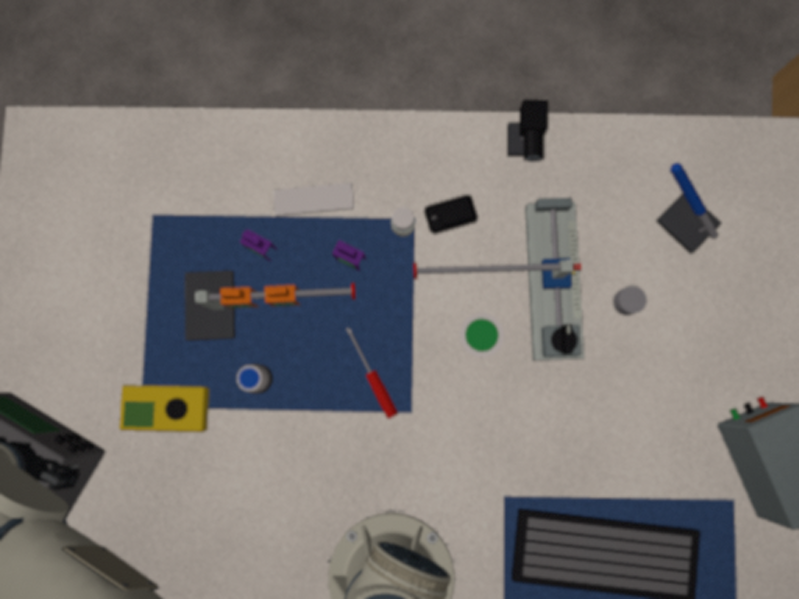

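View pics/side0.png

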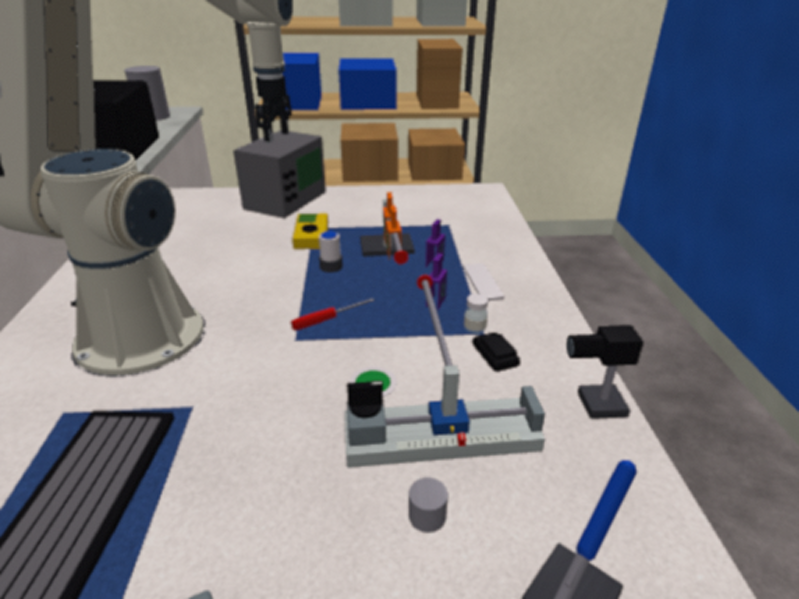

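Top (800 px view): two orange carriers on the rack at (236,296) and (281,294); purple look-alikes at (258,243) and (349,255), to be left alone. Knob is at (565,340), pad at (482,335), red clip at (577,267). Light candidates are (252,378), dark base with white body, and (402,222), a plain white jar. I'll enlarge both areas.

```bash
python3 - <<'E'
from h import *
T=optics.grab_frame('top');S=optics.grab_frame('side')
def up(f,b,k): return cv2.resize(f['color'][b[1]:b[3],b[0]:b[2],::-1],None,fx=k,fy=k,interpolation=cv2.INTER_CUBIC)
a=up(T,(325,115,385,235),5); b=up(S,(215,215,355,300),3.55); 
A=np.zeros((600,800,3),np.uint8);A[:600,:300]=a; A[:301,300:797]=b[:301,:497]
c=up(S,(185,115,325,200),3.55);A[300:600,300:797]=c[:300,:497]
cv2.imwrite('pics/c1.png',A)
B=up(T,(75,130,275,270),4);cv2.imwrite('pics/c2.png',B)
hsv={n:cv2.cvtColor(f['color'],cv2.COLOR_RGB2HSV) for n,f in(('T',T),('S',S))}
for n,rg in (('green',((45,120,60),(80,255,255))),('orange',((6,180,120),(16,255,255))),('red',((0,170,90),(4,255,255))),('blue',((105,150,60),(122,255,255))),('yellow',((20,150,120),(32,255,255))),('purple',((130,100,50),(155,255,255)))):
  for k in 'TS':
    m=cv2.inRange(hsv[k],*map(np.array,rg)); _,_,s,c=cv2.connectedComponentsWithStats(m)
    print(n,k,[(int(q[4]),q[:4].tolist(),np.round(z,1).tolist()) for q,z in zip(s[1:],c[1:]) if q[4]>3][:9])
E
```

```text
green T [(277, [299, 206, 20, 18], [308.5, 214.4]), (212, [80, 259, 17, 14], [88.5, 265.1]), (15, [470, 263, 4, 6], [471.1, 265.9])]
green S [(33, [193, 138, 9, 4], [196.7, 139.4]), (126, [229, 238, 21, 12], [239.7, 242.1])]
orange T [(173, [170, 183, 19, 11], [179.1, 188.3]), (171, [141, 185, 20, 10], [150.3, 189.4])]
orange S [(131, [246, 124, 11, 25], [250.5, 139.1])]
red T [(157, [236, 239, 18, 28], [244.4, 252.5]), (13, [487, 256, 4, 5], [488.5, 258.2])]
red S [(36, [254, 161, 7, 7], [256.8, 163.9]), (13, [269, 178, 7, 5], [271.5, 179.3]), (130, [188, 198, 26, 13], [199.9, 203.9]), (17, [294, 278, 4, 7], [295.3, 281.9])]
blue T [(212, [431, 106, 21, 32], [441.0, 121.8]), (8, [349, 167, 8, 1], [352.5, 167.0]), (105, [349, 174, 16, 10], [355.7, 179.9]), (94, [154, 237, 11, 11], [159.2, 242.0])]
blue S [(21175, [396, 0, 116, 263], [465.1, 110.0]), (755, [181, 34, 24, 36], [193.4, 50.9]), (1070, [218, 38, 35, 32], [235.1, 53.0]), (3749, [191, 146, 87, 71], [236.3, 186.3]), (639, [281, 146, 19, 68], [290.1, 186.6]), (319, [276, 257, 24, 21], [287.0, 268.3]), (2045, [51, 263, 70, 121], [85.1, 334.9]), (900, [0, 265, 58, 77], [26.2, 298.3]), (789, [370, 296, 37, 63], [388.4, 326.3])]
yellow T [(939, [77, 248, 54, 28], [107.9, 260.0])]
yellow S [(288, [188, 137, 22, 22], [198.0, 148.5])]
purple T [(190, [154, 147, 21, 17], [163.4, 154.9]), (194, [213, 154, 21, 18], [223.0, 162.0])]
purple S [(329, [273, 141, 13, 55], [279.4, 164.4]), (8, [276, 183, 2, 6], [276.8, 185.2])]
```

View pics/c1.png

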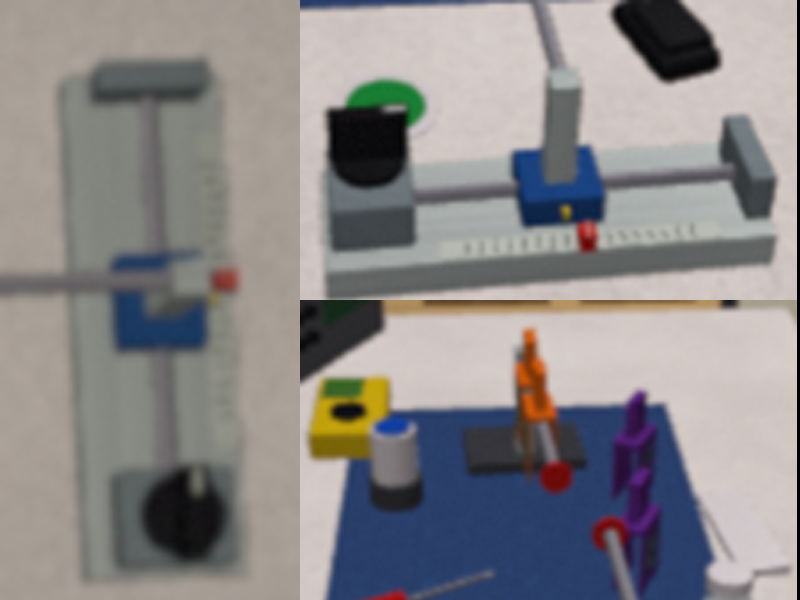

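View pics/c2.png

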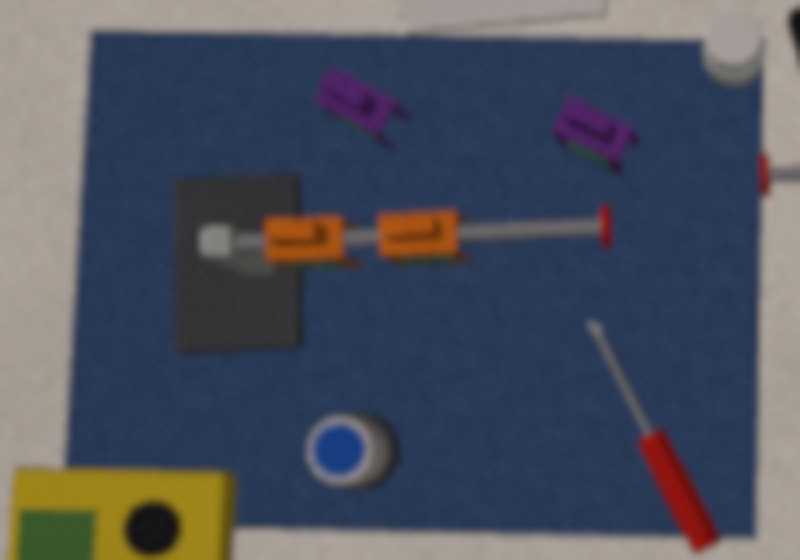

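```bash
cat >> h.py <<'E'
def wcent(f,box,fn):
    im=f['color'][box[1]:box[3],box[0]:box[2]].astype(float); w=np.clip(fn(im[...,0],im[...,1],im[...,2]),0,None)
    v,u=np.mgrid[box[1]:box[3],box[0]:box[2]]; return np.array([(w*u).sum(),(w*v).sum()])/w.sum()
red=lambda R,G,B: R-np.maximum(G,B)*1.0-40
yel=lambda R,G,B: np.minimum(R,G)-B-40
E
python3 - <<'E'
from h import *
T=optics.grab_frame('top');S=optics.grab_frame('side')
o=lambda n,x: print(n,np.round(x,1).tolist())
c=[(325+a/5-.4,115+b/5-.4) for a,b in((62,80),(220,70),(243,573),(85,578))]
P=[onz(T,q,30) for q in c]
for p in P:o('corner',p)
o('centre',np.mean(P,0)); ax=(P[0]+P[1]-P[2]-P[3])/2;o('len,yaw',[np.linalg.norm(ax),np.degrees(np.arctan2(ax[1],ax[0])),*(P[0]-P[1])])
o('railend',onz(T,(265.6,172.8),135));o('railpost',onz(T,(362.5,170),135))
sp=(300,0)
o('clipT',wcent(T,(364,164,378,180),red));o('clipTw',onz(T,wcent(T,(364,164,378,180),red),46))
cs=wcent(S,(290,274,300,290),red);ps=wcent(S,(284,268,294,282),yel);o('S clip,ptr',[*cs,*ps])
pt=wcent(T,(360,168,375,180),yel);o('ptrT',pt)
o('tri ptr',[*tri(T,pt,S,ps)[0],tri(T,pt,S,ps)[1]]);
ct=wcent(T,(364,164,378,180),red);o('tri clip',[*tri(T,ct,S,cs)[0],tri(T,ct,S,cs)[1]])
o('dash128',onz(T,(364.4-.4,211-.4),128));o('disc88',onz(T,(361.2,217.5),88))
o('dashS',onz(S,(215+(395-300)/3.55,215+107/3.55),128))
o('rackpost',onz(T,(128.8,190),135));o('rackend',onz(T,(226.3-.4,186.5-.4),130))
for u in((179.1,188.3),(150.3,189.4)):o('carrier',onz(T,u,150))
o('light',onz(T,(159.2,242.0),90));o('pad',onz(T,(308.5,214.4),1))
for n,uv,z in(('spool',(630/1.5625,299/1.5625),50),('jar',(402/1.5625,220/1.5625),75),('purp1',(163.4,154.9),100),('purp2',(223,162),100),('mouse',(451/1.5625,213/1.5625),36),('meter',(107.9,260),36)):o(n,onz(T,uv,z))
E
```

```text
corner [746.9, -259.8, 30.0]
corner [755.1, -360.6, 30.0]
corner [435.5, -371.3, 30.0]
corner [430.8, -273.2, 30.0]
centre [592.1, -316.2, 30.0]
len,yaw [318.1, 2.2, -8.2, 100.8, 0.0]
railend [590.5, -34.2, 135.0]
railpost [603.5, -318.2, 135.0]
clipT [369.8, 170.6]
clipTw [617.0, -359.4, 46.0]
S clip,ptr [295.4, 280.9, 289.5, 274.1]
ptrT [nan, nan]
 ** On entry to DLASCL parameter number  4 had an illegal value
 ** On entry to DLASCL parameter number  4 had an illegal value
 ** On entry to DLASCL parameter number  4 had an illegal value
 ** On entry to DLASCL parameter number  4 had an illegal value
 ** On entry to DLASCL parameter number  5 had an illegal value
 ** On entry to DLASCL parameter number  4 had an illegal valueh.py:22: RuntimeWarning: invalid value encountered in divide
  v,u=np.mgrid[box[1]:box[3],box[0]:box[2]]; return np.array([(w*u).sum(),(w*v).sum()])/w.sum()
Traceback (most recent call last):
  File "h.py", line 14, in tri
    s=np.linalg.lstsq(np.c_[d,-e],b-a,rcond=None)[0]
      ~~~~~~~~~~~~~~~^^^^^^^^^^^^^^^^^^^^^^^^^^^^
numpy.linalg.LinAlgError: SVD did not converge in Linear Least Squares
```

```bash
python3 - <<'E' 2>&1 | grep -v DLASCL
from h import *
T=optics.grab_frame('top');S=optics.grab_frame('side')
o=lambda n,x: print(n,np.round(x,1).tolist())
ct=wcent(T,(364,164,378,180),red)
cs=wcent(S,(290,274,300,290),red);ps=wcent(S,(284,268,294,282),yel)
o('tri clip',[*tri(T,ct,S,cs)[0],tri(T,ct,S,cs)[1]])
d=[np.cos(.042),np.sin(.042)]
# clip/pointer along stage x from side view: planes y (stage frame) guess
def ony(uv,y0):
    c,e=ray(S,uv); n=np.array([-d[1],d[0],0]); p0=np.array([592,-316,0])+n*y0
    return c+e*((p0-c)@n)/(e@n)
for y0 in(-45,-38): o('clip',ony(cs,y0))
for y0 in(-40,-30): o('ptr',ony(ps,y0))
o('dash128',onz(T,(364.0,210.6),128));o('disc88',onz(T,(361.2,217.5),88))
o('dashS',onz(S,(215+(395-300)/3.55,215+107/3.55),128))
o('rackpost',onz(T,(128.8,190),135));o('rackend',onz(T,(226.3-.4,186.5-.4),130))
for u in((179.1,188.3),(150.3,189.4)):o('carrier',onz(T,u,150))
o('light',onz(T,(159.2,242.0),90));o('pad',onz(T,(308.5,214.4),1))
for n,uv,z in(('spool',(630/1.5625,299/1.5625),50),('jar',(402/1.5625,220/1.5625),75),('purp1',(163.4,154.9),100),('purp2',(223,162),100),('mouse',(451/1.5625,213/1.5625),36),('meter',(107.9,260),36)):o(n,onz(T,uv,z))
# knob orientation: dark bar vs disc + dash crop
for n,f,b in(('T',T,(350,203,375,230)),('S',S,(220,240,250,275))):
    g=f['color'][b[1]:b[3],b[0]:b[2]].mean(2).astype(int); 
    if n=='T': print(g)
E
```

```text
tri clip [617.4, -361.1, 37.9, 1.9]
clip [616.7, -360.0, 36.7]
clip [618.2, -352.9, 29.2]
ptr [601.6, -355.6, 56.5]
ptr [603.6, -345.5, 46.2]
dash128 [484.8, -322.9, 128.0]
disc88 [467.3, -322.6, 88.0]
dashS [486.5, -324.3, 128.0]
rackpost [533.0, 366.0, 135.0]
rackend [549.9, 81.6, 130.0]
carrier [538.7, 215.5, 150.0]
carrier [534.1, 299.1, 150.0]
light [383.7, 279.5, 90.0]
pad [480.3, -172.9, 1.0]
spool [552.9, -461.1, 50.0]
jar [699.4, -7.2, 75.0]
purp1 [645.9, 276.0, 100.0]
purp2 [626.9, 94.7, 100.0]
mouse [724.3, -105.6, 36.0]
meter [326.0, 448.0, 36.0]
[[136 134 133 132 132 125 117 112 106 101 108 125 131 131 129 128 129 132
  137 139 139 137 134 135 147]
 [136 135 134 134 132 124 115 110 107 102 108 125 132 131 129 128 128 131
  134 135 136 134 130 134 150]
 [136 135 134 134 132 125 115 110 107 102 109 124 131 131 128 128 128 129
  132 133 132 131 130 136 151]
 [136 135 133 133 131 125 115 110 108 102 107 120 125 126 124 122 124 127
  129 130 130 130 132 138 151]
 [131 130 130 129 129 123 113 109 106  98  96 102 104 106 108 103 108 115
  119 120 122 127 129 137 151]
 [120 118 
[... 1600 characters left out ...]
25  20  16  16  15  18  20  20  22  41
   64  82  92  97 108 123 136]
 [ 92  96  98  96  89  77  62  47  33  27  19  12  14  17  19  22  32  55
   78  91  94  98 108 124 137]
 [ 92  96  97  97  95  89  81  71  59  45  31  21  19  22  25  29  45  68
   86  94  93  96 106 125 138]
 [ 89  94  94  94  95  93  90  85  75  66  52  38  35  37  40  47  59  76
   86  90  93  95 107 125 139]
 [ 87  91  90  90  91  92  91  89  87  80  72  64  62  66  68  71  76  83
   87  92  96 102 116 129 141]
 [ 93  95  94  95  97  99  99  98  97  96  94  91  92  96  98  98  97  98
   99 103 108 115 123 131 140]
 [109 110 110 112 114 117 116 116 115 116 114 114 115 118 119 118 116 115
  114 116 120 123 129 133 141]]
```

Side crop: the light is the dark-based white cylinder with a blue top, upper left at (395,460); the plain white jar at (730,580) is the flux jar. Only two orange carriers hang on the rack. The knob's dash points along stage +x. The knob axis is near (467,-322), so I'm moving there.

Request:
play_rows(
  dp=[
    [-2.77,-3.72,-0.1],
    [-2.77,-3.72,-0.1],
    [-2.77,-3.72,-0.1],
    [-2.77,-3.72,-0.1],
    [-2.77,-3.72,-0.1],
  ],
  rot=[
    [0,0,0],
    [0,0,0],
    [0,0,0],
    [0,0,0],
    [0,0,0],
  ],
  fingers=0.7,
)

```text
clock: 0.82
eef_pos: [283.4, 394.2, 235.1]
tcp_rot: [-3.139, 0.0, 2.751]
contact_force: [-0.3, 0.1, -0.3]
opening: 0.697
grasp_force: 0.0
```

Request:
play_rows(
  dp=[
    [-2.77,-3.72,-0.1],
    [-2.77,-3.72,-0.1],
    [-2.77,-3.72,-0.1],
    [-2.77,-3.72,-0.1],
    [-2.77,-3.72,-0.1],
  ],
  rot=[
    [0,0,0],
    [0,0,0],
    [0,0,0],
    [0,0,0],
    [0,0,0],
  ],
)

```text
clock: 1.23
eef_pos: [329.3, 215.1, 239.4]
tcp_rot: [-3.141, 0.001, 2.751]
contact_force: [0.8, -0.1, -0.1]
opening: 0.697
grasp_force: 0.0
```

Request:
play_rows(
  dp=[
    [-2.77,-3.72,-0.1],
    [-2.77,-3.72,-0.1],
    [-2.77,-3.72,-0.1],
    [-2.77,-3.72,-0.1],
    [-2.77,-3.72,-0.1],
  ],
  rot=[
    [0,0,0],
    [0,0,0],
    [0,0,0],
    [0,0,0],
    [0,0,0],
  ],
)

```text
clock: 1.65
eef_pos: [375.9, 35.4, 243.8]
tcp_rot: [-3.141, 0.002, 2.75]
contact_force: [0.1, -0.1, -1.0]
opening: 0.701
grasp_force: 0.0
```

Request:
play_rows(
  dp=[
    [-2.77,-3.72,-0.1],
    [-2.77,-3.72,-0.1],
    [-2.77,-3.72,-0.1],
    [-2.77,-3.72,-0.1],
    [-2.77,-3.72,-0.1],
  ],
  rot=[
    [0,0,0],
    [0,0,0],
    [0,0,0],
    [0,0,0],
    [0,0,0],
  ],
)

```text
clock: 2.07
eef_pos: [422.3, -145.0, 247.8]
tcp_rot: [-3.141, 0.002, 2.75]
contact_force: [1.6, 0.0, 0.6]
opening: 0.698
grasp_force: 0.0
```

Request:
play_rows(
  dp=[
    [-2.77,-3.72,-0.1],
    [-2.77,-3.72,-0.1],
    [-2.77,-3.72,-0.1],
    [-2.77,-3.72,-0.1],
    [-2.77,-3.72,-0.1],
  ],
  rot=[
    [0,0,-3.53],
    [0,0,-3.53],
    [0,0,-3.53],
    [0,0,-3.53],
    [0,0,-3.53],
  ],
)

```text
clock: 2.48
eef_pos: [467.9, -324.4, 251.4]
tcp_rot: [-3.14, 0.001, 3.122]
contact_force: [-0.3, 0.7, 0.5]
opening: 0.706
grasp_force: 0.0
```

```bash
cat >> h.py <<'E'
from scipy.spatial.transform import Rotation as Ro
def go(x,y,z,yaw,s=None):
    s=s or telemetry.sense(); R=Ro.from_euler('xyz',s['tcp_rot']); G=Ro.from_euler('xyz',[np.pi,0,yaw])
    d=R.inv().apply(np.array([x,y,z])-s['eef_pos'])/40; w=(R.inv()*G).as_rotvec(degrees=True)/6
    print('dp',np.round(d,3).tolist(),'rot',np.round(w,2).tolist(),'rows',round(max(np.linalg.norm(d)*40/41.7,np.linalg.norm(w)*6/7.16),1))
def st():
    s=telemetry.sense(); print('t',round(s['clock'],2),'p',np.round(s['eef_pos'],1).tolist(),'rpy',np.round(s['tcp_rot'],3).tolist(),'q1,q6',np.round(s['qpos'][[0,5]],2),'F',np.round(s['contact_force'],1),'tz',round(s['wrist_torque'][2],3),'open',round(s['opening'],3),'gf',round(s['grasp_force'],1)); return s
E
python3 - <<'E'
from h import *
s=st(); go(467,-322,96,np.pi-.02)
E
```

```text
t 2.48 p [467.9, -324.4, 251.4] rpy [-3.14, 0.001, 3.122] q1,q6 [-0.61 -2.16] F [-0.3  0.7  0.5] tz 0.004 open 0.706 gf 0.0
dp [0.027, 0.066, 3.886] rot [-0.01, 0.01, 0.0] rows 3.7
```

Request:
play_rows(
  dp=[
    [0.03,0.06,3.88],
    [0.03,0.06,3.88],
    [0.03,0.06,3.88],
    [0.03,0.06,3.88],
    [0.03,0.06,3.88],
  ],
  rot=[
    [0,0,0],
    [0,0,0],
    [0,0,0],
    [0,0,0],
    [0,0,0],
  ],
)

```text
clock: 2.9
eef_pos: [462.4, -315.7, 90.3]
tcp_rot: [3.136, -0.008, 3.121]
contact_force: [-1.1, 0.3, 0.2]
opening: 0.699
grasp_force: 0.0
```

Request:
play_rows(
  dp=[
    [0,0,0],
    [0,0,0],
    [0,0,0],
    [0,0,0],
    [0,0,0],
  ],
  rot=[
    [0,0,0],
    [0,0,0],
    [0,0,0],
    [0,0,0],
    [0,0,0],
  ],
  fingers=0,
  grip_force=25,
)

```text
clock: 3.32
eef_pos: [467.6, -323.9, 99.3]
tcp_rot: [-3.131, 0.005, 3.124]
contact_force: [-7.6, -24.3, -3.5]
opening: 0.159
grasp_force: 24.7
```

Request:
play_rows(
  dp=[
    [0,0,0],
    [0,0,0],
    [0,0,0],
    [0,0,0],
    [0,0,0],
  ],
  rot=[
    [0,0,0],
    [0,0,0],
    [0,0,0],
    [0,0,0],
    [0,0,0],
  ],
)

```text
clock: 3.73
eef_pos: [467.6, -323.9, 99.4]
tcp_rot: [-3.131, 0.005, 3.123]
contact_force: [-6.4, -24.7, -3.3]
opening: 0.161
grasp_force: 24.8
```

```bash
python3 - <<'E'
from h import *
s=st()
S=optics.grab_frame('side');print(wcent(S,(290,274,300,290),red),wcent(S,(284,268,294,282),yel))
E
```

```text
t 3.73 p [467.6, -323.9, 99.4] rpy [-3.131, 0.005, 3.123] q1,q6 [-0.6  -2.15] F [ -6.4 -24.7  -3.3] tz 0.072 open 0.161 gf 24.8
[295.36240209 280.87780679] [289.49044586 274.05095541]
```

Request:
play_rows(
  dp=[
    [0.02,-0.06,0],
    [0.02,-0.06,0],
    [0.02,-0.06,0],
    [0.02,-0.06,0],
    [0.02,-0.06,0],
  ],
  rot=[
    [0,0,0],
    [0,0,0],
    [0,0,0],
    [0,0,0],
    [0,0,0],
  ],
)

```text
clock: 4.2
eef_pos: [467.4, -324.6, 99.3]
tcp_rot: [-3.134, 0.006, 3.122]
contact_force: [-2.4, -13.9, -2.4]
opening: 0.162
grasp_force: 25.0
```

```bash
python3 - <<'E'
from h import *
s=st()
E
```

```text
t 4.2 p [467.4, -324.6, 99.3] rpy [-3.134, 0.006, 3.122] q1,q6 [-0.61 -2.16] F [ -2.4 -13.9  -2.4] tz -0.026 open 0.162 gf 25.0
```

Request:
play_rows(
  dp=[
    [0.02,-0.07,0],
    [0.02,-0.07,0],
    [0.02,-0.07,0],
  ],
  rot=[
    [0,0,0],
    [0,0,0],
    [0,0,0],
  ],
)

```text
clock: 4.45
eef_pos: [467.1, -325.1, 99.1]
tcp_rot: [-3.138, 0.006, 3.121]
contact_force: [4.1, -2.4, 8.6]
opening: 0.161
grasp_force: 26.5
```

Request:
play_rows(
  dp=[
    [0,0,0],
    [0,0,0],
    [0,0,0],
    [0,0,0],
    [0,0,0],
  ],
  rot=[
    [0,0,1],
    [0,0,2],
    [0,0,3],
    [0,0,4],
    [0,0,5],
  ],
)

```text
clock: 4.87
eef_pos: [467.1, -325.4, 99.1]
tcp_rot: [-3.141, 0.008, 2.593]
contact_force: [3.2, -4.5, 7.8]
opening: 0.163
grasp_force: 26.4
```

```bash
python3 - <<'E'
from h import *
s=st()
S=optics.grab_frame('side');print(wcent(S,(290,274,300,290),red),wcent(S,(284,268,294,282),yel))
E
```

```text
t 4.87 p [467.1, -325.4, 99.1] rpy [-3.141, 0.008, 2.593] q1,q6 [-0.61 -1.63] F [ 3.2 -4.5  7.8] tz 0.087 open 0.163 gf 26.4
[295.36142709 280.89038263] [289.87804878 273.91869919]
```

Request:
play_rows(
  dp=[
    [0,0,0],
    [0,0,0],
    [0,0,0],
    [0,0,0],
    [0,0,0],
  ],
  rot=[
    [0,0,1.1],
    [0,0,2.2],
    [0,0,3.3],
    [0,0,4.4],
    [0,0,5.5],
  ],
)

```text
clock: 5.33
eef_pos: [466.9, -325.6, 99.1]
tcp_rot: [3.139, 0.007, 2.017]
contact_force: [1.3, -5.4, 8.6]
opening: 0.161
grasp_force: 26.5
```

Request:
play_rows(
  dp=[
    [0,0,0],
    [0,0,0],
    [0,0,0],
    [0,0,0],
    [0,0,0],
  ],
  rot=[
    [0,0,1.1],
    [0,0,2.2],
    [0,0,3.3],
    [0,0,4.4],
    [0,0,5.5],
  ],
)

```text
clock: 5.75
eef_pos: [466.6, -325.7, 99.1]
tcp_rot: [3.136, 0.004, 1.441]
contact_force: [0.7, -5.6, 9.6]
opening: 0.16
grasp_force: 26.6
```

Request:
play_rows(
  dp=[
    [0,0,0],
    [0,0,0],
    [0,0,0],
    [0,0,0],
    [0,0,0],
  ],
  rot=[
    [0,0,1.1],
    [0,0,2.2],
    [0,0,3.3],
    [0,0,4.4],
    [0,0,5.5],
  ],
)

```text
clock: 6.17
eef_pos: [466.3, -325.6, 99.1]
tcp_rot: [3.135, 0.001, 0.865]
contact_force: [-0.3, -7.0, 9.4]
opening: 0.159
grasp_force: 26.8
```

```bash
python3 - <<'E'
from h import *
s=st()
S=optics.grab_frame('side');print(wcent(S,(290,274,300,290),red),wcent(S,(284,264,304,277),yel))
E
```

```text
t 6.17 p [466.3, -325.6, 99.1] rpy [3.135, 0.001, 0.865] q1,q6 [-0.61  0.1 ] F [-0.3 -7.   9.4] tz 0.035 open 0.159 gf 26.8
[295.36121088 280.8809646 ] [292.66225166 273.75496689]
```

Request:
play_rows(
  dp=[
    [0,0,0],
    [0,0,0],
    [0,0,0],
    [0,0,0],
    [0,0,0],
  ],
  rot=[
    [0,0,1.1],
    [0,0,2.2],
    [0,0,3.3],
    [0,0,4.4],
    [0,0,5.5],
  ],
)

```text
clock: 6.63
eef_pos: [466.1, -325.4, 99.0]
tcp_rot: [3.136, -0.003, 0.289]
contact_force: [-0.0, -4.2, 9.9]
opening: 0.158
grasp_force: 26.9
```

Request:
play_rows(
  dp=[
    [0,0,0],
    [0,0,0],
    [0,0,0],
    [0,0,0],
    [0,0,0],
  ],
  rot=[
    [0,0,1.1],
    [0,0,2.2],
    [0,0,3.3],
    [0,0,4.4],
    [0,0,5.5],
  ],
)

```text
clock: 7.05
eef_pos: [466.1, -325.1, 99.0]
tcp_rot: [3.139, -0.005, -0.287]
contact_force: [0.1, -2.8, 11.2]
opening: 0.161
grasp_force: 27.0
```

Request:
play_rows(
  dp=[
    [0,0,0],
    [0,0,0],
    [0,0,0],
    [0,0,0],
    [0,0,0],
  ],
  rot=[
    [0,0,1.1],
    [0,0,2.2],
    [0,0,3.3],
    [0,0,4.4],
    [0,0,5.5],
  ],
)

```text
clock: 7.47
eef_pos: [466.1, -324.8, 99.0]
tcp_rot: [-3.141, -0.005, -0.863]
contact_force: [1.1, -2.1, 11.7]
opening: 0.156
grasp_force: 27.0
```

Request:
play_rows(
  dp=[
    [0,0,0],
    [0,0,0],
    [0,0,0],
    [0,0,0],
    [0,0,0],
  ],
  rot=[
    [0,0,1.1],
    [0,0,2.2],
    [0,0,3.3],
    [0,0,4.4],
    [0,0,5.5],
  ],
)

```text
clock: 7.88
eef_pos: [466.4, -324.7, 99.0]
tcp_rot: [-3.138, -0.004, -1.439]
contact_force: [1.4, -0.1, 11.6]
opening: 0.158
grasp_force: 27.0
```

Request:
play_rows(
  dp=[
    [0,0,0],
    [0,0,0],
    [0,0,0],
    [0,0,0],
    [0,0,0],
  ],
  rot=[
    [0,0,1.1],
    [0,0,2.2],
    [0,0,3.3],
    [0,0,4],
    [0,0,4],
  ],
)

```text
clock: 8.3
eef_pos: [466.6, -324.7, 99.1]
tcp_rot: [-3.136, -0.002, -1.857]
contact_force: [2.5, -0.6, 10.9]
opening: 0.161
grasp_force: 26.9
```

```bash
python3 - <<'E'
from h import *
s=st()
S=optics.grab_frame('side');print(wcent(S,(290,274,300,290),red),wcent(S,(284,264,304,277),yel))
save(S,'s2.png',(270,240,320,300),8)
E
```

```text
t 8.3 p [466.6, -324.7, 99.1] rpy [-3.136, -0.002, -1.857] q1,q6 [-0.61  2.82] F [ 2.5 -0.6 10.9] tz -0.011 open 0.161 gf 26.9
[295.36382218 280.87531937] [296.96153846 273.57692308]
```

View pics/s2.png

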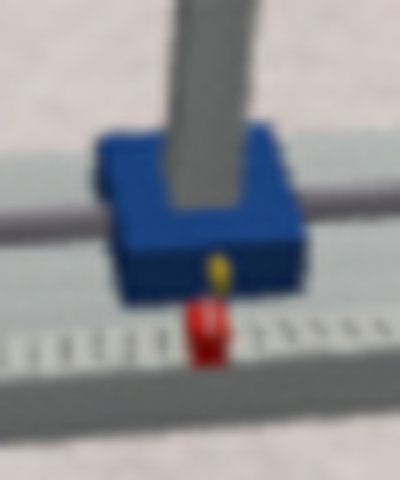

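```bash
python3 - <<'E'
from h import *
T=optics.grab_frame('top');S=optics.grab_frame('side')
im=T['color'].astype(int)
b=(358,162,378,182)
Y=(np.minimum(im[...,0],im[...,1])-im[...,2])[b[1]:b[3],b[0]:b[2]];print(Y[2:14])
yw=lambda R,G,B:np.minimum(R,G)-B-25
print('T',wcent(T,(358,162,368,182),yw), wcent(T,(364,164,378,180),red))
c,s=np.cos(.043),np.sin(.043)
ex=np.array([c,s,0]);ey=np.array([-s,c,0]);ez=np.array([0,0,1.])
P=np.array([617.4,-361.1,38.])
q=proj(S,[P,P+10*ex,P+10*ey,P+10*ez]);print(q[0],(q[1:]-q[0]))
q=proj(T,[P,P+10*ex,P+10*ey,P+10*ez]);print(q[0],(q[1:]-q[0]))
print((np.minimum(*[S['color'][...,i].astype(int) for i in(0,1)])-S['color'][...,2])[268:281,290:303])
print(S['color'][276:290,290:302,0]);print(S['color'][276:290,290:302,1])
E
```

```text
[[  0   4   4   3   4   4   4   5   5   8   9   9   8   9   9   9   9   9
    8   9]
 [  2   5   4   4   3   4   4   5   6   9   9   9   8   8   9   9   8   9
    8   9]
 [  2   5   4   4   5   4   4   4   8  11  11   9  10   8   8   8   9   8
    9   8]
 [  3   4   3   3   3   3   2   6  16  20  18  11   9   8   7   8   8   9
    8   9]
 [  2   4   3   3   1  -4 -11   2  24  33  26  14   9   7   7   9   8   8
    8   9]
 [  2   3   2   1  -7 -21 -34 -14  18  33  27  14   8   5   7   8   8   8
    8   8]
 [  1   0  -2  -8 -22 -42 -54 -31   1  14  15   9   6   6   7   8   9   7
    9   8]
 [ -9 -13 -19 -30 -44 -61 -64 -38  -9   4   7   6   6   5   6   9   8   8
    9   9]
 [-35 -36 -44 -54 -64 -69 -66 -40  -9   3   6   6   5   5   7   7   9   8
    9   9]
 [-60 -62 -66 -71 -72 -72 -67 -41  -7   5   7   8   7   6   7   8   8   9
    8   8]
 [-73 -71 -73 -74 -74 -73 -67 -43 -10   7   9   9   8   8   9   9   8   9
    9   9]
 [-72 -73 -73 -74 -73 -73 -67 -45 -13   4   9   9   9   9   9   9   9   8
    8   8]]
T [367.  168.5] [369.84777518 170.54800937]
[295.7655042  280.83232121] [[ 3.97
[... 1799 characters left out ...]
 37  38  47  63  72  65  56  53  52]
 [ 56  63  59  45  48  70  77  65  83 104 107 109]
 [114 125 110  68  51  79  86  72 112 154 162 160]
 [161 163 137  71  42  78  97  77 124 172 178 175]
 [173 175 150  76  33  67  87  65 111 169 178 171]
 [158 173 155  79  29  44  64  53  93 157 178 168]
 [149 173 160  90  29  21  31  38  91 157 182 171]
 [153 175 164 101  34   7   9  34 104 170 184 176]
 [163 174 163 114  45   9  13  36  98 158 171 168]
 [156 151 140 110  59  40  44  55  85 119 128 127]
 [118 115 110 100  88  84  87  89  94 102 102 102]
 [102 100 100 100  99 101 100  99  99  99  99 100]
 [ 97  99  99  98  98  99  99  99  98  98  98  99]
 [ 99  99  99  99  98  98  97  98  99  98  97  98]]
```

The crop shows the yellow tip (218,270) just right of the clip's white line (210,312), which works out to about +4 mm past it. I'll regrasp half a turn back and drive further.

Request:
play_rows(
  dp=[
    [0,0,0],
    [0,0,0],
    [0,0,0],
    [0,0,0],
    [0,0,0],
  ],
  rot=[
    [0,0,0],
    [0,0,0],
    [0,0,0],
    [0,0,0],
    [0,0,0],
  ],
  fingers=1,
)

```text
clock: 8.87
eef_pos: [464.1, -323.2, 96.0]
tcp_rot: [3.141, 0.0, -1.853]
contact_force: [0.7, -0.5, -0.7]
opening: 0.859
grasp_force: 0.0
```

Request:
play_rows(
  dp=[
    [0,0,0],
    [0,0,0],
    [0,0,0],
    [0,0,0],
    [0,0,0],
  ],
  rot=[
    [0,0,-1.18],
    [0,0,-2.36],
    [0,0,-3.54],
    [0,0,-4.72],
    [0,0,-5.9],
  ],
)

```text
clock: 9.28
eef_pos: [464.1, -323.2, 95.9]
tcp_rot: [3.141, 0.001, -1.229]
contact_force: [-0.4, 0.5, -0.4]
opening: 0.999
grasp_force: 0.0
```

Request:
play_rows(
  dp=[
    [0,0,0],
    [0,0,0],
    [0,0,0],
    [0,0,0],
    [0,0,0],
  ],
  rot=[
    [0,0,-1.18],
    [0,0,-2.36],
    [0,0,-3.54],
    [0,0,-4.72],
    [0,0,-5.9],
  ],
)

```text
clock: 9.7
eef_pos: [464.2, -323.2, 95.9]
tcp_rot: [3.142, 0.001, -0.611]
contact_force: [-0.1, -0.6, -0.1]
opening: 0.998
grasp_force: 0.0
```

Request:
play_rows(
  dp=[
    [0,0,0],
    [0,0,0],
    [0,0,0],
    [0,0,0],
    [0,0,0],
  ],
  rot=[
    [0,0,-1.18],
    [0,0,-2.36],
    [0,0,-3.54],
    [0,0,-4.72],
    [0,0,-5.9],
  ],
)

```text
clock: 10.12
eef_pos: [464.1, -323.2, 95.9]
tcp_rot: [-3.141, 0.001, 0.007]
contact_force: [0.6, 0.3, -0.3]
opening: 1.003
grasp_force: 0.0
```

Request:
play_rows(
  dp=[
    [0,0,0],
    [0,0,0],
    [0,0,0],
    [0,0,0],
    [0,0,0],
  ],
  rot=[
    [0,0,-1.18],
    [0,0,-2.36],
    [0,0,-3.54],
    [0,0,-4.72],
    [0,0,-5.9],
  ],
)

```text
clock: 10.53
eef_pos: [464.2, -323.2, 95.9]
tcp_rot: [-3.141, 0.0, 0.625]
contact_force: [0.4, -0.7, -0.0]
opening: 1.005
grasp_force: 0.0
```

Request:
play_rows(
  dp=[
    [0,0,0],
    [0,0,0],
    [0,0,0],
    [0,0,0],
    [0,0,0],
  ],
  rot=[
    [0,0,-1.18],
    [0,0,-2.36],
    [0,0,-3.54],
    [0,0,-4.72],
    [0,0,-5.9],
  ],
)

```text
clock: 10.95
eef_pos: [464.1, -323.2, 95.9]
tcp_rot: [-3.141, -0.0, 1.243]
contact_force: [0.4, -1.0, 0.1]
opening: 0.995
grasp_force: 0.0
```

Request:
play_rows(
  dp=[
    [0,0,0],
    [0,0,0],
    [0,0,0],
    [0,0,0],
    [0,0,0],
  ],
  rot=[
    [0,0,-0.5],
    [0,0,-0.5],
    [0,0,-0.5],
    [0,0,-0.5],
    [0,0,-0.5],
  ],
)

```text
clock: 11.37
eef_pos: [464.3, -323.3, 96.0]
tcp_rot: [-3.141, -0.0, 1.287]
contact_force: [-0.3, -0.2, 0.8]
opening: 0.997
grasp_force: 0.0
```

```bash
python3 - <<'E'
from h import *
s=st()
S=optics.grab_frame('side');print(wcent(S,(284,264,304,277),yel))
E
```

```text
t 11.37 p [464.3, -323.3, 96.0] rpy [-3.141, -0.0, 1.287] q1,q6 [-0.61 -0.33] F [-0.3 -0.2  0.8] tz -0.064 open 0.997 gf 0.0
[296.94339623 273.55660377]
```

Request:
play_rows(
  dp=[
    [-0.03,0.07,-0.05],
    [-0.03,0.07,-0.05],
  ],
  rot=[
    [0,0,0],
    [0,0,0],
  ],
)

```text
clock: 11.58
eef_pos: [467.4, -325.8, 98.5]
tcp_rot: [3.141, 0.0, 1.288]
contact_force: [0.0, 0.3, 0.7]
opening: 0.998
grasp_force: 0.0
```

Request:
play_rows(
  dp=[
    [0,0,0],
    [0,0,0],
    [0,0,0],
    [0,0,0],
    [0,0,0],
  ],
  rot=[
    [0,0,0],
    [0,0,0],
    [0,0,0],
    [0,0,0],
    [0,0,0],
  ],
  fingers=0,
)

```text
clock: 12.0
eef_pos: [466.7, -325.2, 98.1]
tcp_rot: [-3.141, -0.0, 1.289]
contact_force: [0.0, 0.0, 0.5]
opening: 0.299
grasp_force: 0.0
```

Request:
play_rows(
  dp=[
    [0,0,0],
    [0,0,0],
    [0,0,0],
    [0,0,0],
    [0,0,0],
  ],
  rot=[
    [0,0,0],
    [0,0,0],
    [0,0,0],
    [0,0,0],
    [0,0,0],
  ],
)

```text
clock: 12.42
eef_pos: [466.7, -325.3, 98.1]
tcp_rot: [-3.142, 0.0, 1.289]
contact_force: [-0.0, 0.6, 1.3]
opening: 0.157
grasp_force: 28.4
```

Request:
play_rows(
  dp=[
    [0,0,0],
    [0,0,0],
    [0,0,0],
    [0,0,0],
    [0,0,0],
  ],
  rot=[
    [0,0,1],
    [0,0,2],
    [0,0,3],
    [0,0,4],
    [0,0,5],
  ],
)

```text
clock: 12.83
eef_pos: [466.8, -325.3, 98.1]
tcp_rot: [3.142, 0.0, 0.76]
contact_force: [-0.6, 0.4, 1.5]
opening: 0.159
grasp_force: 28.5
```

Request:
play_rows(
  dp=[
    [0,0,0],
    [0,0,0],
    [0,0,0],
    [0,0,0],
    [0,0,0],
  ],
  rot=[
    [0,0,1],
    [0,0,2],
    [0,0,3],
    [0,0,4],
    [0,0,4],
  ],
)

```text
clock: 13.25
eef_pos: [466.8, -325.3, 98.1]
tcp_rot: [3.141, -0.0, 0.342]
contact_force: [0.3, -0.5, 0.7]
opening: 0.161
grasp_force: 28.5
```

```bash
python3 - <<'E'
from h import *
s=st()
S=optics.grab_frame('side');print(wcent(S,(284,264,306,277),yel));s=st()
E
```

```text
t 13.25 p [466.8, -325.3, 98.1] rpy [3.141, -0.0, 0.342] q1,q6 [-0.61  0.62] F [ 0.3 -0.5  0.7] tz -0.057 open 0.161 gf 28.5
[298.57051282 273.57692308]
t 13.3 p [466.8, -325.3, 98.1] rpy [3.142, -0.0, 0.348] q1,q6 [-0.61  0.61] F [-0.2 -0.2  1. ] tz 0.004 open 0.16 gf 28.5
```

Request:
play_rows(
  dp=[
    [0,0,0],
    [0,0,0],
    [0,0,0],
    [0,0,0],
    [0,0,0],
  ],
  rot=[
    [0,0,-1],
    [0,0,-2],
    [0,0,-3],
    [0,0,-4],
    [0,0,-5],
  ],
)

```text
clock: 13.72
eef_pos: [466.8, -325.3, 98.1]
tcp_rot: [3.142, -0.0, 0.879]
contact_force: [1.0, 1.1, 1.2]
opening: 0.161
grasp_force: 28.5
```

Request:
play_rows(
  dp=[
    [0,0,0],
    [0,0,0],
    [0,0,0],
    [0,0,0],
    [0,0,0],
  ],
  rot=[
    [0,0,-1],
    [0,0,-2],
    [0,0,-3],
    [0,0,-4],
    [0,0,-5],
  ],
)

```text
clock: 14.13
eef_pos: [466.7, -325.2, 98.1]
tcp_rot: [-3.142, -0.0, 1.403]
contact_force: [0.6, -0.2, 1.1]
opening: 0.158
grasp_force: 28.5
```

Request:
play_rows(
  dp=[
    [0,0,0],
    [0,0,0],
    [0,0,0],
    [0,0,0],
    [0,0,0],
  ],
  rot=[
    [0,0,-1],
    [0,0,-2],
    [0,0,-3],
    [0,0,-4],
    [0,0,-5],
  ],
)

```text
clock: 14.55
eef_pos: [466.7, -325.3, 98.1]
tcp_rot: [-3.142, -0.0, 1.926]
contact_force: [-0.5, -0.1, 0.6]
opening: 0.157
grasp_force: 28.6
```

Request:
play_rows(
  dp=[
    [0,0,0],
    [0,0,0],
    [0,0,0],
    [0,0,0],
    [0,0,0],
  ],
  rot=[
    [0,0,-1],
    [0,0,-2],
    [0,0,-3],
    [0,0,-4],
    [0,0,-5],
  ],
)

```text
clock: 14.97
eef_pos: [466.6, -325.3, 98.1]
tcp_rot: [-3.142, -0.0, 2.45]
contact_force: [-0.4, -0.5, 0.8]
opening: 0.158
grasp_force: 28.6
```

```bash
python3 - <<'E'
from h import *
s=st()
for i in range(2):
  S=optics.grab_frame('side');print(wcent(S,(284,264,306,277),yel))
T=optics.grab_frame('top')
save(S,'s3.png',(280,262,310,292),18)
b=(362,160,378,180)
g=T['color'].astype(int)[b[1]:b[3],b[0]:b[2]]
print('R-G');print((g[...,0]-g[...,1])[4:17]);print('Y');print((np.minimum(g[...,0],g[...,1])-g[...,2])[4:17])
E
```

```text
t 14.97 p [466.6, -325.3, 98.1] rpy [-3.142, -0.0, 2.45] q1,q6 [-0.61 -1.49] F [-0.4 -0.5  0.8] tz -0.057 open 0.158 gf 28.6
[296.09375 273.875  ]
[296.0862069  273.81896552]
R-G
[[ -3  -2  -2  -2  -2  -1  -1   0   3   7  10   9   9  10   9  10]
 [ -2  -3  -3  -3  -2  -1   0   0   2   7   9   9  10   9   9   9]
 [ -3  -3  -2  -3  -2  -1   0   0   3   6   9  10   9   9   9   9]
 [ -2  -2  -2  -2  -1   1   3   5   6  10  12  10   9   8  10   9]
 [ -2  -2  -3  -2   2   8  15  21  25  29  25  15  10  10   9   9]
 [ -2  -4  -7  -3   7  21  36  51  60  59  42  20  10   8   9   9]
 [ -5  -9 -15  -8  12  32  54  72  82  79  51  21  10   9   9   9]
 [-11 -18 -23 -10  13  38  60  74  84  78  50  21  10  10   9  10]
 [-21 -27 -27 -14   9  33  49  59  63  59  38  16  10   9  10   9]
 [-31 -31 -29 -15  -1  12  19  21  21  23  19  12   9   8   9  10]
 [-33 -33 -29 -18  -5   0   3   2   2   6   8   9  10  10  10   9]
 [-33 -33 -30 -18  -6  -2  -1  -1   1   4   8   9   9   9   9   9]
 [-33 -32 -30 -18  -8  -2  -1  -1   0   3   9   9   9   9   9   9]]
Y
[[  4   5   4   4   5   7   9   9   9   9   8   9   9   8   9   8]
 [  4   3   4   3   6   7   9  10   8   8   8   9   8   8   9   9]
 [  4   3   4   3   6   8   9   8   8   8   8   8   9   9   9   8]
 [  4   3   3   4   9  12  12   9   9   8   8   8   8   9   8   8]
 [  4   3   0   5  19  23  17  12   9   6   8   8   8   8   8   9]
 [  2  -4 -14  -1  26  36  28  12   7   6   7   8   9   9   8   9]
 [ -7 -22 -35 -20  16  33  26  12   6   5   7   9   8   9   8   8]
 [-27 -45 -55 -35  -3  12  13   7   6   7   7   7   8   9   8   8]
 [-52 -64 -65 -41 -10   3   6   5   6   5   8   9   8   8   8   9]
 [-70 -72 -67 -43  -7   5   8   7   7   6   7   8   9   9   8   8]
 [-74 -73 -67 -44 -11   7   9  10  10   8   9   9   8   8   9   9]
 [-74 -73 -68 -45 -13   4   8   9   8   9   8   9   9   9   8   9]
 [-74 -72 -69 -48 -15   5   9  10  11   9   8   9   8   8   8   9]]
```

View pics/s3.png

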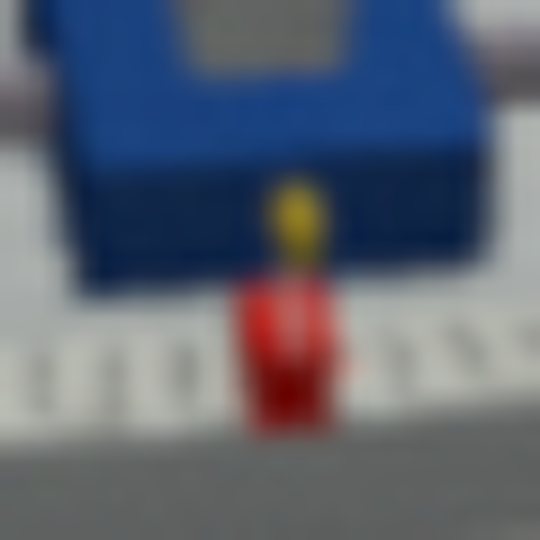

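The crop shows the yellow tip (300,262) about 0.8 px right of the white line's rear end (288,283). That is roughly +1.9 mm, so I turn back 0.47 rad more.

Request:
play_rows(
  dp=[
    [0,0,0],
    [0,0,0],
    [0,0,0],
    [0,0,0],
    [0,0,0],
  ],
  rot=[
    [0,0,-1],
    [0,0,-2],
    [0,0,-3],
    [0,0,-4],
    [0,0,-4.5],
  ],
)

```text
clock: 15.53
eef_pos: [466.6, -325.3, 98.1]
tcp_rot: [-3.142, -0.0, 2.916]
contact_force: [-0.9, -0.5, 2.1]
opening: 0.156
grasp_force: 28.6
```

Request:
play_rows(
  dp=[
    [0,0,0],
    [0,0,0],
    [0,0,0],
  ],
  rot=[
    [0,0,0],
    [0,0,0],
    [0,0,0],
  ],
)

```text
clock: 15.78
eef_pos: [466.7, -325.3, 98.1]
tcp_rot: [-3.142, -0.0, 2.909]
contact_force: [-1.8, -0.7, 2.1]
opening: 0.158
grasp_force: 28.6
```

```bash
python3 - <<'E'
from h import *
s=st()
for i in range(2):
  S=optics.grab_frame('side');print(wcent(S,(284,264,306,277),yel))
save(S,'s4.png',(280,262,310,292),18)
E
```

```text
t 15.78 p [466.7, -325.3, 98.1] rpy [-3.142, -0.0, 2.909] q1,q6 [-0.61 -1.95] F [-1.8 -0.7  2.1] tz 0.009 open 0.158 gf 28.6
[295.32407407 274.06481481]
[295.34259259 274.09259259]
```

View pics/s4.png

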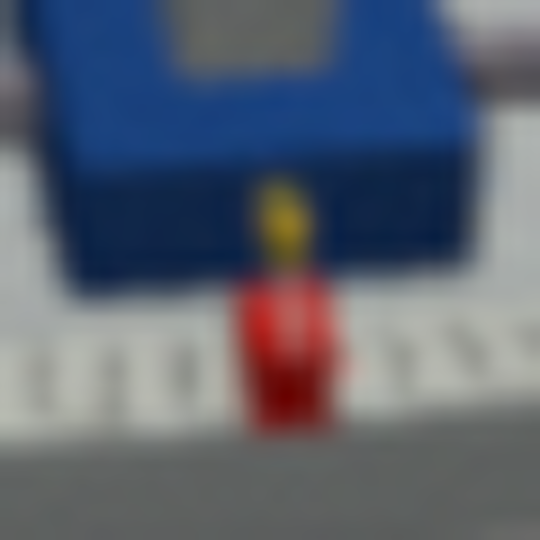

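The tip (286,262) now runs into the line's rear end (290,283), so it is in focus. I release, rise, turn, then go to the rack.

Request:
play_rows(
  dp=[
    [0,0,0],
    [0,0,0],
    [0,0,0],
    [0,0,0],
    [0,0,0],
  ],
  rot=[
    [0,0,0],
    [0,0,0],
    [0,0,0],
    [0,0,0],
    [0,0,0],
  ],
  fingers=0.8,
)

```text
clock: 16.3
eef_pos: [466.8, -325.2, 98.0]
tcp_rot: [3.142, 0.0, 2.912]
contact_force: [-0.1, -1.2, 0.3]
opening: 0.804
grasp_force: 0.0
```

Request:
play_rows(
  dp=[
    [0,0,-1],
    [0,0,-2],
    [0,0,-3],
    [0,0,-4],
    [0,0,-4],
  ],
  rot=[
    [0,0,0],
    [0,0,1],
    [0,0,2],
    [0,0,3],
    [0,0,4],
  ],
)

```text
clock: 16.72
eef_pos: [470.0, -327.5, 266.5]
tcp_rot: [3.141, 0.012, 2.488]
contact_force: [1.7, -0.5, 0.5]
opening: 0.8
grasp_force: 0.0
```

Request:
play_rows(
  dp=[
    [0,0,0],
    [0,0,0],
    [0,0,0],
    [0,0,0],
    [0,0,0],
  ],
  rot=[
    [0,0,1.1],
    [0,0,2.2],
    [0,0,3.3],
    [0,0,4.4],
    [0,0,5.5],
  ],
)

```text
clock: 17.13
eef_pos: [466.7, -325.2, 258.1]
tcp_rot: [3.142, 0.0, 1.911]
contact_force: [0.6, -1.0, -1.0]
opening: 0.797
grasp_force: 0.0
```

Request:
play_rows(
  dp=[
    [0,0,0],
    [0,0,0],
    [0,0,0],
    [0,0,0],
    [0,0,0],
  ],
  rot=[
    [0,0,1.1],
    [0,0,2.2],
    [0,0,2.7],
    [0,0,2.7],
    [0,0,2.7],
  ],
)

```text
clock: 17.55
eef_pos: [466.7, -325.2, 258.0]
tcp_rot: [-3.142, -0.0, 1.636]
contact_force: [-1.1, 0.1, 0.2]
opening: 0.797
grasp_force: 0.0
```

```bash
python3 - <<'E'
from h import *
s=st()
go(541,215,258,np.pi/2+.059)
T=optics.grab_frame('top');S=optics.grab_frame('side')
print(wcent(S,(284,264,306,277),yel))
import cv2
# tab tops in side view: orange
hs=cv2.cvtColor(S['color'],cv2.COLOR_RGB2HSV);m=cv2.inRange(hs,np.array((5,140,90)),np.array((18,255,255)))
print(m[120:160,240:264]//255)
# rails: red end discs in top
def rd(R,G,B):return R-1.6*np.maximum(G,B)-15
a=wcent(T,(262,166,270,180),rd);b=wcent(T,(221,180,231,193),rd)
print(a,b,onz(T,a,135),onz(T,b,130))
# rail centreline columns between
g=T['color'].astype(int)
print(g[166:178,300:306].mean(1).round().astype(int).tolist())
print(g[180:196,205:213].mean(1).round().astype(int).tolist())
save(S,'s5.png',(235,115,275,175),10)
E
```

```text
t 17.55 p [466.7, -325.2, 258.0] rpy [-3.142, -0.0, 1.636] q1,q6 [-0.61 -0.68] F [-1.1  0.1  0.2] tz -0.039 open 0.797 gf 0.0
dp [13.355, 2.74, 0.002] rot [-0.0, -0.0, 0.06] rows 13.1
[295.35294118 274.05042017]
[[0 0 0 0 0 0 0 0 0 0 0 0 0 0 0 0 0 0 0 0 0 0 0 0]
 [0 0 0 0 0 0 0 0 0 0 0 0 0 0 0 0 0 0 0 0 0 0 0 0]
 [0 0 0 0 0 0 0 0 0 0 0 0 0 0 0 0 0 0 0 0 0 0 0 0]
 [0 0 0 0 0 0 0 0 1 1 0 0 0 0 0 0 0 0 0 0 0 0 0 0]
 [0 0 0 0 0 0 0 0 1 1 1 0 0 0 0 0 0 0 0 0 0 0 0 0]
 [0 0 0 0 0 0 0 0 1 1 1 0 0 0 0 0 0 0 0 0 0 0 0 0]
 [0 0 0 0 0 0 0 0 1 1 1 0 0 0 0 0 0 0 0 0 0 0 0 0]
 [0 0 0 0 0 0 0 0 1 1 1 0 0 0 0 0 0 0 0 0 0 0 0 0]
 [0 0 0 0 0 0 0 0 1 1 1 0 0 0 0 0 0 0 0 0 0 0 0 0]
 [0 0 0 0 0 0 0 0 1 1 1 0 0 0 0 0 0 0 0 0 0 0 0 0]
 [0 0 0 0 0 0 0 0 0 1 1 0 0 0 0 0 0 0 0 0 0 0 0 0]
 [0 0 0 0 0 0 0 0 0 1 1 1 0 0 0 0 0 0 0 0 0 0 0 0]
 [0 0 0 0 0 0 0 0 0 1 1 1 1 0 0 0 0 0 0 0 0 0 0 0]
 [0 0 0 0 0 0 0 0 0 1 1 1 1 1 0 0 0 0 0 0 0 0 0 0]
 [0 0 0 0 0 0 0 0 0 1 1 1 1 1 0 0 0 0 0 0 0 0 0 0]
 [0 0 0 0 0 0 0 0 0 1 1 1 1 1 0 0 0 0 0 0 0 0 0 0]
 [0 0 0 0 0 0 0 0 1 1 1 1 1 1 0 0 0 0 0 0 0 0 0 0]
 [0 0 0 0 0 0 0 0 1 1
[... 1026 characters left out ...]
 0 0 0 0 0 0 0 0 0 0 0]
 [0 0 0 0 0 0 0 0 0 0 0 0 0 0 0 0 0 0 0 0 0 0 0 0]
 [0 0 0 0 0 0 0 0 0 0 0 0 0 0 0 0 0 0 0 0 0 0 0 0]]
[265.51677419 168.21677419] [225.84129478 185.47297297] [604.08065354 -33.73111868 135.        ] [551.74543731  81.8369755  130.        ]
[[124, 119, 118], [108, 104, 106], [109, 104, 104], [132, 126, 121], [162, 153, 146], [175, 166, 157], [178, 168, 159], [177, 168, 159], [177, 168, 159], [178, 168, 160], [178, 170, 161], [179, 170, 160]]
[[43, 60, 89], [43, 60, 90], [43, 61, 91], [45, 61, 89], [58, 68, 90], [84, 86, 97], [105, 102, 106], [107, 103, 104], [91, 90, 94], [68, 72, 86], [49, 61, 86], [42, 60, 88], [42, 59, 88], [42, 60, 88], [42, 60, 88], [42, 59, 88]]
```

View pics/s5.png

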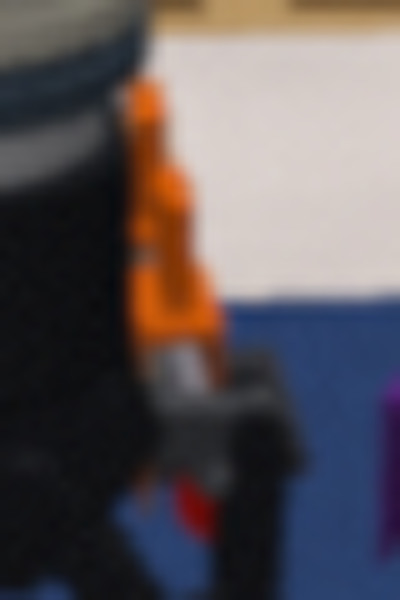

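Request:
play_rows(
  dp=[
    [0.9,0.19,0],
    [1.8,0.37,0],
    [2.7,0.55,0],
    [3.6,0.74,0],
    [4.45,0.92,0],
  ],
  rot=[
    [0,0,0],
    [0,0,0],
    [0,0,0],
    [0,0,0],
    [0,0,0],
  ],
)

```text
clock: 18.07
eef_pos: [492.0, -143.6, 258.2]
tcp_rot: [3.141, -0.0, 1.636]
contact_force: [0.0, -0.9, 0.6]
opening: 0.797
grasp_force: 0.0
```

Request:
play_rows(
  dp=[
    [0.9,0.19,0],
    [1.8,0.37,0],
    [2.7,0.55,0],
    [3.6,0.74,0],
    [4.45,0.92,0],
  ],
  rot=[
    [0,0,0],
    [0,0,0],
    [0,0,0],
    [0,0,0],
    [0,0,0],
  ],
)

```text
clock: 18.48
eef_pos: [517.5, 36.7, 258.3]
tcp_rot: [3.141, -0.0, 1.636]
contact_force: [1.4, -0.2, -0.1]
opening: 0.799
grasp_force: 0.0
```

```bash
python3 - <<'E'
from h import *
s=st()
T=optics.grab_frame('top');S=optics.grab_frame('side')
org=lambda R,G,B: (R-B-60)*(R-G>40)
hs=cv2.cvtColor(T['color'],cv2.COLOR_RGB2HSV);m=cv2.inRange(hs,np.array((5,150,90)),np.array((18,255,255)))
_,_,q,c=cv2.connectedComponentsWithStats(m);print([(a[:5].tolist(),np.round(b,1).tolist()) for a,b in zip(q[1:],c[1:]) if a[4]>20])
ct=[b for a,b in zip(q[1:],c[1:]) if a[4]>60]
for b in ct: print('z145',onz(T,b,145)); 
print('tabtopS',onz(S,(252,132),186),onz(S,(249.3,123.5),186))
save(T,'t5.png',(125,165,235,215),7)
E
```

```text
t 18.48 p [517.5, 36.7, 258.3] rpy [3.141, -0.0, 1.636] q1,q6 [0.07 0.  ] F [ 1.4 -0.2 -0.1] tz -0.018 open 0.799 gf 0.0
[([170, 183, 20, 12, 204], [179.3, 188.2]), ([141, 184, 20, 12, 217], [150.5, 189.3])]
z145 [539.58048171 215.79370228 145.        ]
z145 [534.96898399 299.74605466 145.        ]
tabtopS [540.81493034 224.78580503 186.        ] [534.89894603 306.95523134 186.        ]
```

View pics/t5.png

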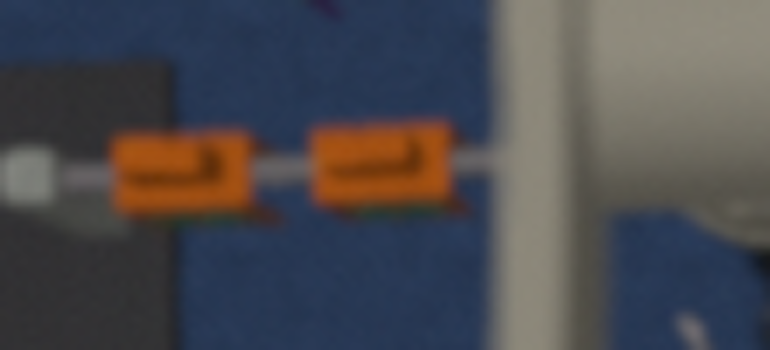

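The crop shows the two carriers squarely astride the bar at (381,166) and (182,172). I go over the right one, descend and grip.

Request:
play_rows(
  dp=[
    [0.9,0.19,0],
    [1.8,0.37,0],
    [2.7,0.55,0],
    [3.6,0.74,0],
    [4.42,0.9,0],
  ],
  rot=[
    [0,0,0],
    [0,0,0],
    [0,0,0],
    [0,0,0],
    [0,0,0],
  ],
)

```text
clock: 19.0
eef_pos: [542.4, 215.0, 258.1]
tcp_rot: [3.141, -0.0, 1.636]
contact_force: [0.9, -0.0, -0.2]
opening: 0.803
grasp_force: 0.0
```

Request:
play_rows(
  dp=[
    [0,0,0.6],
    [0,0,1.2],
    [0,0,1.8],
    [0,0,2.4],
    [0,0,2.73],
  ],
  rot=[
    [0,0,0],
    [0,0,0],
    [0,0,0],
    [0,0,0],
    [0,0,0],
  ],
)

```text
clock: 19.42
eef_pos: [541.0, 212.5, 146.2]
tcp_rot: [-3.139, 0.001, 1.636]
contact_force: [-0.6, 0.1, 0.2]
opening: 0.801
grasp_force: 0.0
```

Request:
play_rows(
  dp=[
    [0,0,0],
    [0,0,0],
    [0,0,0],
    [0,0,0],
    [0,0,0],
  ],
  rot=[
    [0,0,0],
    [0,0,0],
    [0,0,0],
    [0,0,0],
    [0,0,0],
  ],
  fingers=0,
  grip_force=30,
)

```text
clock: 19.83
eef_pos: [542.9, 213.6, 150.2]
tcp_rot: [3.14, -0.001, 1.634]
contact_force: [-0.7, -0.7, 3.1]
opening: 0.134
grasp_force: 34.8
```

Request:
play_rows(
  dp=[
    [0,0,0],
    [0,0,0],
    [0,0,0],
    [0,0,0],
    [0,0,0],
  ],
  rot=[
    [0,0,0],
    [0,0,0],
    [0,0,0],
    [0,0,0],
    [0,0,0],
  ],
)

```text
clock: 20.25
eef_pos: [543.0, 213.6, 150.1]
tcp_rot: [3.14, -0.0, 1.635]
contact_force: [-1.3, -1.0, 5.9]
opening: 0.133
grasp_force: 35.5
```

```bash
python3 - <<'E'
from h import *
s=st()
E
```

```text
t 20.25 p [543.0, 213.6, 150.1] rpy [3.14, -0.0, 1.635] q1,q6 [0.37 0.31] F [-1.3 -1.   5.9] tz -0.021 open 0.133 gf 35.5
```

Request:
play_rows(
  dp=[
    [0,0,-0.5],
    [0,0,-1.1],
    [0,0,-1.7],
    [0,0,-2.3],
    [0,0,-2.75],
  ],
  rot=[
    [0,0,0],
    [0,0,0],
    [0,0,0],
    [0,0,0],
    [0,0,0],
  ],
)

```text
clock: 20.67
eef_pos: [542.6, 213.6, 261.2]
tcp_rot: [3.14, -0.001, 1.635]
contact_force: [0.2, 0.1, -0.4]
opening: 0.135
grasp_force: 34.3
```

```bash
python3 - <<'E'
from h import *
s=st()
T=optics.grab_frame('top');S=optics.grab_frame('side')
g=T['color'].astype(float).mean(2)
pts=[]
for u in range(275,345,5):
    w=np.clip(150-g[160:178,u-2:u+3].mean(1),0,None); v=(w*np.arange(160,178)).sum()/w.sum(); pts.append(onz(T,(u,v),135))
pts=np.array(pts);p=np.polyfit(pts[:,1],pts[:,0],1);print(p,np.abs(np.polyval(p,pts[:,1])-pts[:,0]).max(),pts[[0,-1]].round(1).tolist())
for y in(-140,-220):
    x=np.polyval(p,y);print(x,y);go(x,y,258,np.pi/2-np.arctan(p[0]))
print(wcent(S,(284,264,306,277),yel))
E
```

```text
t 20.67 p [542.6, 213.6, 261.2] rpy [3.14, -0.001, 1.635] q1,q6 [0.37 0.31] F [ 0.2  0.1 -0.4] tz 0.022 open 0.135 gf 34.3
[-3.48048086e-02  6.03463284e+02] 3.442614556553849 [[605.2, -61.5, 135.0], [608.8, -252.2, 135.0]]
608.3359570666066 -140
dp [-8.938, 1.042, 0.101] rot [0.06, -0.02, 0.28] rows 8.6
611.120341758359 -220
dp [-10.938, 0.984, 0.097] rot [0.06, -0.02, 0.28] rows 10.5
[295.33018868 274.0754717 ]
```

Request:
play_rows(
  dp=[
    [-0.75,0.07,0],
    [-1.5,0.14,0],
    [-2.25,0.21,0],
    [-3,0.28,0],
    [-3.66,0.35,0],
  ],
  rot=[
    [0,0,0],
    [0,0,0],
    [0,0,0],
    [0,0,0],
    [0,0,0],
  ],
)

```text
clock: 21.18
eef_pos: [564.9, 66.5, 257.7]
tcp_rot: [-3.14, 0.0, 1.635]
contact_force: [0.2, -0.3, -1.3]
opening: 0.135
grasp_force: 34.3
```

Request:
play_rows(
  dp=[
    [-0.75,0.07,0],
    [-1.5,0.14,0],
    [-2.25,0.21,0],
    [-3,0.28,0],
    [-3.66,0.35,0],
  ],
  rot=[
    [0,0,0],
    [0,0,0],
    [0,0,0],
    [0,0,0],
    [0,0,0],
  ],
)

```text
clock: 21.6
eef_pos: [588.2, -78.8, 257.6]
tcp_rot: [-3.14, -0.0, 1.634]
contact_force: [0.2, 0.1, -0.5]
opening: 0.136
grasp_force: 34.3
```

Request:
play_rows(
  dp=[
    [-0.75,0.07,0],
    [-1.5,0.14,0],
    [-2.25,0.21,0],
    [-3,0.28,0],
    [-3.66,0.35,0],
  ],
  rot=[
    [0,0,0],
    [0,0,0],
    [0,0,0],
    [0,0,0],
    [0,0,0.19],
  ],
)

```text
clock: 22.02
eef_pos: [611.5, -223.9, 257.4]
tcp_rot: [-3.14, -0.0, 1.615]
contact_force: [-1.1, 0.7, -0.9]
opening: 0.135
grasp_force: 34.3
```

```bash
python3 - <<'E'
from h import *
T=optics.grab_frame('top');S=optics.grab_frame('side')
s=st(); go(612.3,-222,151,1.615)
save(S,'s6.png',(255,150,335,250),6)
E
```

```text
t 22.12 p [611.8, -225.8, 257.2] rpy [-3.14, 0.001, 1.611] q1,q6 [-0.36 -0.39] F [-0.5  0.7 -1.7] tz -0.057 open 0.133 gf 34.4
dp [0.096, 0.019, 2.656] rot [-0.01, 0.01, -0.04] rows 2.5
```

View pics/s6.png

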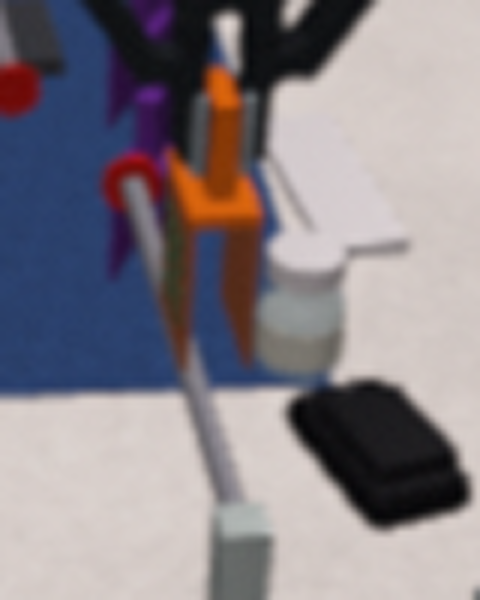

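```bash
python3 - <<'E'
from h import *
S=optics.grab_frame('side')
p=lambda a,b:(255+a/6-.4,150+b/6-.4)
print('board lower near corners z173',onz(S,p(182,365),173),onz(S,p(250,362),173))
print('saddle top front z249',onz(S,p(188,222),249),onz(S,p(262,216),249))
for a,b in((232,495),(207,410),(150,245),(131,183)): print(onz(S,p(a,b),135))
s=st()
E
```

```text
board lower near corners z173 [ 598.998984   -250.23787655  173.        ] [ 628.08357983 -249.74343624  173.        ]
saddle top front z249 [ 596.8821507  -258.02570774  249.        ] [ 627.30653012 -255.16529977  249.        ]
[ 616.29901684 -291.05531621  135.        ]
[ 614.25312529 -231.85576197  135.        ]
[605.3476435  -95.39729536 135.        ]
[602.6555756  -35.18661782 135.        ]
t 22.17 p [611.5, -223.7, 257.3] rpy [-3.14, -0.001, 1.612] q1,q6 [-0.35 -0.39] F [ 0.1  0.4 -0.4] tz 0.031 open 0.137 gf 34.4
```

The crop shows the carrier held upright, its two boards (180,365) and (250,362) straddling the rail line below. I lower it onto the rail.

Request:
play_rows(
  dp=[
    [0,0.03,0.5],
    [0,0.03,1],
    [0,0.03,1.5],
    [0,0.03,1.9],
    [0,0.03,2.2],
  ],
  rot=[
    [0,0,0],
    [0,0,0],
    [0,0,0],
    [0,0,0],
    [0,0,0],
  ],
)

```text
clock: 22.58
eef_pos: [612.0, -220.5, 168.4]
tcp_rot: [-3.139, -0.001, 1.616]
contact_force: [-0.7, 0.2, -1.8]
opening: 0.137
grasp_force: 34.3
```

Request:
play_rows(
  dp=[
    [0,0,0.1],
    [0,0,0.2],
    [0,0,0.3],
    [0,0,0.36],
    [0,0,0.36],
  ],
  rot=[
    [0,0,0],
    [0,0,0],
    [0,0,0],
    [0,0,0],
    [0,0,0],
  ],
)

```text
clock: 23.0
eef_pos: [613.4, -222.1, 156.6]
tcp_rot: [3.141, 0.0, 1.615]
contact_force: [0.1, -0.6, -0.7]
opening: 0.134
grasp_force: 34.3
```

```bash
python3 - <<'E'
from h import *
s=st();S=optics.grab_frame('side');st();print(wcent(S,(284,264,306,277),yel))
save(S,'s7.png',(255,170,335,300),4.5)
E
```

```text
t 23.0 p [613.4, -222.1, 156.6] rpy [3.141, 0.0, 1.615] q1,q6 [-0.35 -0.39] F [ 0.1 -0.6 -0.7] tz 0.009 open 0.134 gf 34.3
t 23.05 p [613.5, -222.2, 156.9] rpy [3.141, 0.0, 1.615] q1,q6 [-0.35 -0.39] F [ 0.   0.4 -1.6] tz 0.032 open 0.133 gf 34.3
[295.34745763 274.07627119]
```

View pics/s7.png

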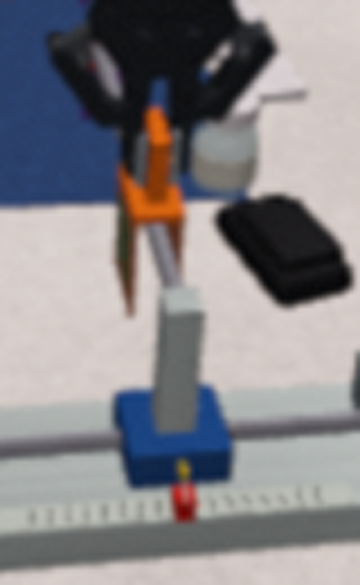

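The crop shows the carrier astride the rail, the bar at (157,240) between its boards, and the pointer still on the line. I lower the last 2 mm, release and rise.

Request:
play_rows(
  dp=[
    [0,0,0.05],
    [0,0,0.05],
    [0,0,0.05],
  ],
  rot=[
    [0,0,0],
    [0,0,0],
    [0,0,0],
  ],
)

```text
clock: 23.3
eef_pos: [613.8, -222.4, 155.2]
tcp_rot: [3.14, 0.001, 1.614]
contact_force: [1.3, -0.6, 2.6]
opening: 0.134
grasp_force: 34.8
```

Request:
play_rows(
  dp=[
    [0,0,0],
    [0,0,0],
    [0,0,0],
    [0,0,0],
    [0,0,0],
  ],
  rot=[
    [0,0,0],
    [0,0,0],
    [0,0,0],
    [0,0,0],
    [0,0,0],
  ],
  fingers=0.8,
)

```text
clock: 23.72
eef_pos: [613.2, -222.1, 154.4]
tcp_rot: [-3.141, -0.0, 1.615]
contact_force: [0.4, -0.0, -0.5]
opening: 0.799
grasp_force: 0.0
```

Request:
play_rows(
  dp=[
    [0,0,-0.4],
    [0,0,-1],
    [0,0,-1.7],
    [0,0,-2.3],
    [0,0,-2.6],
  ],
  rot=[
    [0,0,0],
    [0,0,0],
    [0,0,0],
    [0,0,0],
    [0,0,0],
  ],
)

```text
clock: 24.13
eef_pos: [614.4, -222.6, 261.8]
tcp_rot: [3.138, 0.002, 1.615]
contact_force: [0.9, -0.3, -0.3]
opening: 0.805
grasp_force: 0.0
```

```bash
python3 - <<'E'
from h import *
s=st();S=optics.grab_frame('side');print(wcent(S,(284,264,306,277),yel))
hs=cv2.cvtColor(S['color'],cv2.COLOR_RGB2HSV);m=cv2.inRange(hs,np.array((5,140,90)),np.array((18,255,255)))
_,_,q,c=cv2.connectedComponentsWithStats(m);print([(a[:5].tolist(),np.round(b,1).tolist()) for a,b in zip(q[1:],c[1:]) if a[4]>20])
go(537.5,298.5,258,1.635)
E
```

```text
t 24.13 p [614.4, -222.6, 261.8] rpy [3.138, 0.002, 1.615] q1,q6 [-0.35 -0.39] F [ 0.9 -0.3 -0.3] tz -0.015 open 0.805 gf 0.0
[295.35042735 274.05128205]
[([270, 49, 9, 20, 138], [274.1, 59.3]), ([220, 80, 34, 36, 1049], [235.6, 97.0]), ([263, 84, 16, 31, 409], [270.3, 98.8]), ([246, 124, 8, 16, 80], [249.2, 133.4]), ([282, 195, 14, 28, 245], [288.6, 209.5])]
dp [13.105, -1.366, 0.09] rot [0.05, 0.02, -0.2] rows 12.6
```

Request:
play_rows(
  dp=[
    [0.9,-0.09,0],
    [1.8,-0.18,0],
    [2.7,-0.28,0],
    [3.6,-0.37,0],
    [4.37,-0.46,0],
  ],
  rot=[
    [0,0,0],
    [0,0,0],
    [0,0,0],
    [0,0,0],
    [0,0,0],
  ],
)

```text
clock: 24.6
eef_pos: [586.0, -46.3, 257.0]
tcp_rot: [-3.14, -0.001, 1.614]
contact_force: [0.8, 0.6, 0.4]
opening: 0.803
grasp_force: 0.0
```

Request:
play_rows(
  dp=[
    [0.9,-0.09,0],
    [1.8,-0.18,0],
    [2.7,-0.28,0],
    [3.6,-0.37,0],
    [4.37,-0.46,0],
  ],
  rot=[
    [0,0,0],
    [0,0,0],
    [0,0,0],
    [0,0,0],
    [0,0,0],
  ],
)

```text
clock: 25.02
eef_pos: [560.0, 127.5, 257.1]
tcp_rot: [-3.14, -0.0, 1.615]
contact_force: [-0.5, -0.6, -0.2]
opening: 0.799
grasp_force: 0.0
```

Request:
play_rows(
  dp=[
    [0.9,-0.09,0],
    [1.8,-0.18,0],
    [2.7,-0.28,0],
    [3.6,-0.37,0],
    [4.37,-0.46,0],
  ],
  rot=[
    [0,0,0],
    [0,0,0],
    [0,0,0],
    [0,0,0],
    [0,0,-0.2],
  ],
)

```text
clock: 25.43
eef_pos: [534.1, 301.3, 257.0]
tcp_rot: [-3.14, 0.0, 1.636]
contact_force: [-0.5, 1.0, 0.0]
opening: 0.802
grasp_force: 0.0
```

```bash
python3 - <<'E'
from h import *
s=st();go(537.5,298,149.5,1.635)
E
```

```text
t 25.43 p [534.1, 301.3, 257.0] rpy [-3.14, 0.0, 1.636] q1,q6 [0.51 0.45] F [-0.5  1.   0. ] tz -0.025 open 0.802 gf 0.0
dp [-0.088, 0.084, 2.687] rot [-0.01, 0.0, 0.01] rows 2.6
```

Request:
play_rows(
  dp=[
    [-0.08,0.08,0.5],
    [-0.08,0.08,1.1],
    [-0.08,0.08,1.7],
    [-0.08,0.08,2.3],
    [-0.08,0.08,2.68],
  ],
  rot=[
    [0,0,0],
    [0,0,0],
    [0,0,0],
    [0,0,0],
    [0,0,0],
  ],
)

```text
clock: 25.85
eef_pos: [536.7, 295.5, 147.4]
tcp_rot: [-3.138, 0.002, 1.636]
contact_force: [-0.3, 0.1, 0.3]
opening: 0.798
grasp_force: 0.0
```

Request:
play_rows(
  dp=[
    [0,0,0],
    [0,0,0],
    [0,0,0],
    [0,0,0],
    [0,0,0],
  ],
  rot=[
    [0,0,0],
    [0,0,0],
    [0,0,0],
    [0,0,0],
    [0,0,0],
  ],
  fingers=0,
)

```text
clock: 26.27
eef_pos: [539.1, 296.6, 152.5]
tcp_rot: [3.14, -0.001, 1.635]
contact_force: [-0.1, 0.2, -1.6]
opening: 0.131
grasp_force: 33.2
```

Request:
play_rows(
  dp=[
    [0,0,0],
    [0,0,0],
    [0,0,0],
    [0,0,0],
    [0,0,0],
  ],
  rot=[
    [0,0,0],
    [0,0,0],
    [0,0,0],
    [0,0,0],
    [0,0,0],
  ],
)

```text
clock: 26.68
eef_pos: [539.2, 296.6, 152.4]
tcp_rot: [3.14, -0.001, 1.635]
contact_force: [-1.0, -0.6, 7.5]
opening: 0.136
grasp_force: 34.3
```

Request:
play_rows(
  dp=[
    [0,0,-0.5],
    [0,0,-1.1],
    [0,0,-1.7],
    [0,0,-2.3],
    [0,0,-2.75],
  ],
  rot=[
    [0,0,0],
    [0,0,0],
    [0,0,0],
    [0,0,0],
    [0,0,0],
  ],
)

```text
clock: 27.1
eef_pos: [538.9, 296.4, 263.4]
tcp_rot: [3.14, -0.001, 1.635]
contact_force: [-0.1, 0.4, -1.3]
opening: 0.134
grasp_force: 33.2
```

```bash
python3 - <<'E'
from h import *
s=st();go(610.3,-142,257.5,1.615)
T=optics.grab_frame('top');print(onz(T,wcent(T,(140,225,180,260),lambda R,G,B:(B-R-60)*(B>140)),90))
E
```

```text
t 27.1 p [538.9, 296.4, 263.4] rpy [3.14, -0.001, 1.635] q1,q6 [0.5  0.44] F [-0.1  0.4 -1.3] tz -0.016 open 0.134 gf 33.2
dp [-11.054, 1.073, 0.141] rot [0.01, -0.01, 0.2] rows 10.7
[nan nan nan]h.py:22: RuntimeWarning: invalid value encountered in divide
  v,u=np.mgrid[box[1]:box[3],box[0]:box[2]]; return np.array([(w*u).sum(),(w*v).sum()])/w.sum()
```

Request:
play_rows(
  dp=[
    [-0.75,0.07,0],
    [-1.5,0.14,0],
    [-2.25,0.21,0],
    [-3,0.29,0],
    [-3.68,0.36,0],
  ],
  rot=[
    [0,0,0],
    [0,0,0],
    [0,0,0],
    [0,0,0],
    [0,0,0],
  ],
)

```text
clock: 27.57
eef_pos: [562.2, 148.7, 260.8]
tcp_rot: [-3.141, 0.0, 1.636]
contact_force: [0.8, -0.4, -1.1]
opening: 0.133
grasp_force: 33.1
```

Request:
play_rows(
  dp=[
    [-0.75,0.07,0],
    [-1.5,0.14,0],
    [-2.25,0.21,0],
    [-3,0.29,0],
    [-3.68,0.36,0],
  ],
  rot=[
    [0,0,0],
    [0,0,0],
    [0,0,0],
    [0,0,0],
    [0,0,0],
  ],
)

```text
clock: 27.98
eef_pos: [586.1, 2.6, 260.8]
tcp_rot: [-3.141, 0.0, 1.635]
contact_force: [0.1, 0.3, -1.1]
opening: 0.137
grasp_force: 33.1
```

Request:
play_rows(
  dp=[
    [-0.75,0.07,0],
    [-1.5,0.14,0],
    [-2.25,0.21,0],
    [-3,0.29,0],
    [-3.68,0.36,0],
  ],
  rot=[
    [0,0,0],
    [0,0,0],
    [0,0,0],
    [0,0,0],
    [0,0,0.2],
  ],
)

```text
clock: 28.4
eef_pos: [610.0, -143.4, 260.7]
tcp_rot: [-3.141, 0.0, 1.614]
contact_force: [-0.2, -1.1, -1.6]
opening: 0.134
grasp_force: 33.1
```

Request:
play_rows(
  dp=[
    [0,0,0],
    [0,0,0],
  ],
  rot=[
    [0,0,0],
    [0,0,0],
  ],
)

```text
clock: 28.57
eef_pos: [609.9, -142.8, 260.5]
tcp_rot: [-3.141, -0.0, 1.612]
contact_force: [-0.2, 0.4, -1.6]
opening: 0.136
grasp_force: 33.1
```

```bash
python3 - <<'E'
from h import *
s=st();go(610.1,-142,158,1.615)
T=optics.grab_frame('top');S=optics.grab_frame('side')
hs=cv2.cvtColor(T['color'],cv2.COLOR_RGB2HSV);m=cv2.inRange(hs,np.array((105,190,110)),np.array((122,255,255)))
_,_,q,c=cv2.connectedComponentsWithStats(m);print([(a[:5].tolist(),np.round(b,1).tolist(),onz(T,b,90).round(1).tolist()) for a,b in zip(q[1:],c[1:]) if 30<a[4]<300])
hs=cv2.cvtColor(S['color'],cv2.COLOR_RGB2HSV);m=cv2.inRange(hs,np.array((5,140,90)),np.array((18,255,255)))
_,_,q,c=cv2.connectedComponentsWithStats(m);print([(a[:5].tolist(),np.round(b,1).tolist()) for a,b in zip(q[1:],c[1:]) if a[4]>20])
save(S,'s8.png',(255,150,335,240),6)
E
```

```text
t 28.57 p [609.9, -142.8, 260.5] rpy [-3.141, -0.0, 1.612] q1,q6 [-0.23 -0.27] F [-0.2  0.4 -1.6] tz -0.018 open 0.136 gf 33.1
dp [0.018, 0.008, 2.562] rot [-0.01, -0.0, -0.03] rows 2.5
[([155, 238, 10, 9, 73], [159.2, 241.9], [384.1, 279.5, 90.0])]
[([270, 49, 3, 20, 32], [271.3, 58.8]), ([220, 80, 34, 36, 929], [234.5, 96.2]), ([263, 84, 11, 31, 235], [267.6, 98.4]), ([278, 146, 14, 26, 199], [285.0, 160.8]), ([282, 195, 14, 28, 245], [288.6, 209.5])]
```

View pics/s8.png

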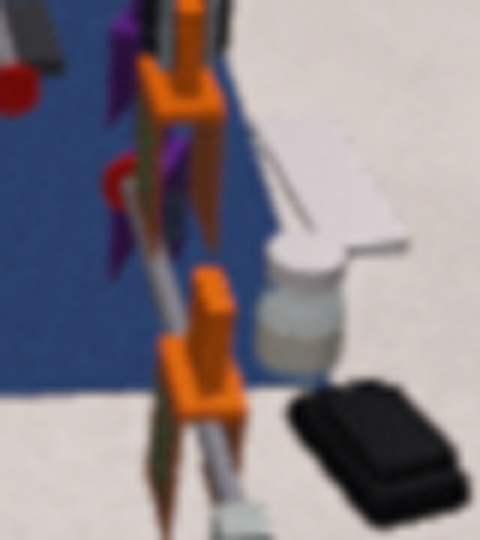

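The crop shows the first carrier hanging upright on the rail (203,380) and the second above the rail further out. I lower the second.

Request:
play_rows(
  dp=[
    [0,0.01,0.5],
    [0,0.01,1],
    [0,0.01,1.5],
    [0,0.01,1.9],
    [0,0.01,2.2],
  ],
  rot=[
    [0,0,0],
    [0,0,0],
    [0,0,0],
    [0,0,0],
    [0,0,0],
  ],
)

```text
clock: 29.08
eef_pos: [609.8, -139.9, 171.6]
tcp_rot: [-3.14, -0.001, 1.616]
contact_force: [-0.1, -0.1, -1.4]
opening: 0.135
grasp_force: 33.1
```

Request:
play_rows(
  dp=[
    [0,0,0.1],
    [0,0,0.2],
    [0,0,0.3],
    [0,0,0.38],
    [0,0,0.38],
  ],
  rot=[
    [0,0,0],
    [0,0,0],
    [0,0,0],
    [0,0,0],
    [0,0,0],
  ],
)

```text
clock: 29.5
eef_pos: [610.7, -141.5, 158.1]
tcp_rot: [3.141, 0.0, 1.615]
contact_force: [-0.5, 0.4, -1.2]
opening: 0.135
grasp_force: 33.1
```

Request:
play_rows(
  dp=[
    [0,0,0.04],
    [0,0,0.04],
    [0,0,0.04],
  ],
  rot=[
    [0,0,0],
    [0,0,0],
    [0,0,0],
  ],
)

```text
clock: 29.75
eef_pos: [611.1, -141.6, 157.4]
tcp_rot: [3.14, 0.0, 1.614]
contact_force: [-1.5, 0.1, 4.1]
opening: 0.131
grasp_force: 33.9
```

```bash
python3 - <<'E'
from h import *
s=st();S=optics.grab_frame('side');print(wcent(S,(284,264,306,277),yel))
hs=cv2.cvtColor(S['color'],cv2.COLOR_RGB2HSV);m=cv2.inRange(hs,np.array((5,140,90)),np.array((18,255,255)))
_,_,q,c=cv2.connectedComponentsWithStats(m);print([(a[:5].tolist(),np.round(b,1).tolist()) for a,b in zip(q[1:],c[1:]) if a[4]>20])
E
```

```text
t 29.75 p [611.1, -141.6, 157.4] rpy [3.14, 0.0, 1.614] q1,q6 [-0.23 -0.27] F [-1.5  0.1  4.1] tz 0.014 open 0.131 gf 33.9
[295.34482759 274.0862069 ]
[([281, 26, 14, 10, 64], [288.9, 29.2]), ([220, 80, 34, 36, 950], [234.5, 96.2]), ([263, 85, 9, 30, 197], [267.4, 99.9]), ([277, 179, 19, 44, 413], [286.3, 202.8])]
```

Request:
play_rows(
  dp=[
    [0,0,0],
    [0,0,0],
    [0,0,0],
    [0,0,0],
    [0,0,0],
  ],
  rot=[
    [0,0,0],
    [0,0,0],
    [0,0,0],
    [0,0,0],
    [0,0,0],
  ],
  fingers=0.8,
)

```text
clock: 30.22
eef_pos: [610.6, -141.5, 156.3]
tcp_rot: [-3.141, -0.0, 1.615]
contact_force: [-0.3, -0.3, -0.3]
opening: 0.799
grasp_force: 0.0
```

Request:
play_rows(
  dp=[
    [0,0,-0.4],
    [0,0,-1],
    [0,0,-1.6],
    [0,0,-2.2],
    [0,0,-2.4],
  ],
  rot=[
    [0,0,0],
    [0,0,0],
    [0,0,0],
    [0,0,0],
    [0,0,0],
  ],
)

```text
clock: 30.63
eef_pos: [612.2, -141.9, 256.2]
tcp_rot: [3.137, 0.001, 1.615]
contact_force: [1.5, -1.1, 0.2]
opening: 0.802
grasp_force: 0.0
```

Request:
play_rows(
  dp=[
    [0,0,0],
    [0,0,0],
  ],
  rot=[
    [0,0,0],
    [0,0,0],
  ],
  fingers=1,
)

```text
clock: 30.8
eef_pos: [610.5, -141.5, 252.0]
tcp_rot: [3.142, 0.0, 1.615]
contact_force: [-1.3, 0.2, -0.3]
opening: 0.995
grasp_force: 0.0
```

```bash
python3 - <<'E'
from h import *
s=st()
T=optics.grab_frame('top');S=optics.grab_frame('side')
hs=cv2.cvtColor(T['color'],cv2.COLOR_RGB2HSV);m=cv2.inRange(hs,np.array((105,190,110)),np.array((122,255,255)))
_,_,q,c=cv2.connectedComponentsWithStats(m);print([(a[:5].tolist(),np.round(b,1).tolist(),onz(T,b,90).round(1).tolist()) for a,b in zip(q[1:],c[1:]) if 30<a[4]<300])
go(384.1,279.5,256,1.615)
m=cv2.inRange(cv2.cvtColor(T['color'],cv2.COLOR_RGB2HSV),np.array((45,80,40)),np.array((85,255,255)))
_,_,q,c=cv2.connectedComponentsWithStats(m);print([(a[:5].tolist(),onz(T,b,1).round(1).tolist()) for a,b in zip(q[1:],c[1:]) if a[4]>100])
m=cv2.inRange(cv2.cvtColor(S['color'],cv2.COLOR_RGB2HSV),np.array((45,80,40)),np.array((85,255,255)))
_,_,q,c=cv2.connectedComponentsWithStats(m);print([(a[:5].tolist(),onz(S,b,1).round(1).tolist()) for a,b in zip(q[1:],c[1:]) if a[4]>100])
# light body in side view
hs=cv2.cvtColor(S['color'],cv2.COLOR_RGB2HSV);m=cv2.inRange(hs[140:170,200:225],np.array((100,170,130)),np.array((125,255,255)))
v,u=np.nonzero(m);print(len(u),u.mean()+200,v.mean()+140,onz(S,(u.mean()+200,v.mean()+140),90))
save(S,'s9.png',(255,160,335,250),6)
E
```

```text
t 30.8 p [610.5, -141.5, 252.0] rpy [3.142, 0.0, 1.615] q1,q6 [-0.23 -0.27] F [-1.3  0.2 -0.3] tz 0.022 open 0.995 gf 0.0
[([155, 238, 10, 9, 73], [159.2, 241.9], [384.1, 279.5, 90.0])]
dp [10.757, -5.177, -0.112] rot [-0.02, -0.01, -0.0] rows 11.5
[([80, 259, 17, 14, 214], [307.5, 520.1, 1.0])]
[([190, 95, 16, 27, 286], [271.8, 1021.2, 1.0]), ([228, 238, 22, 12, 159], [483.5, -165.5, 1.0])]
26 210.8846153846154 149.65384615384616 [383.8657113  285.38536025  90.        ]
```

View pics/s9.png

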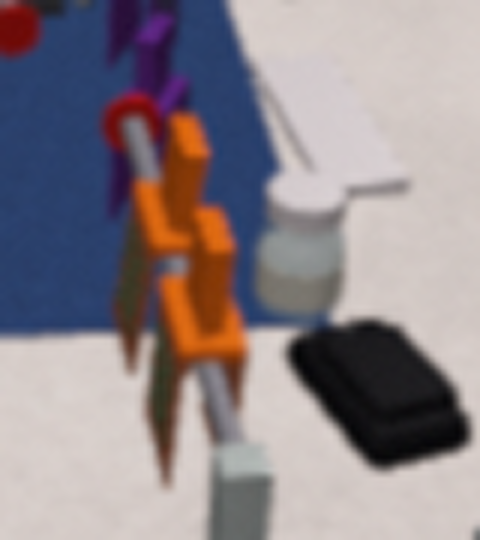

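Both carriers hang upright on the rail at (185,190) and (210,290). Next, the light.

Request:
play_rows(
  dp=[
    [0.8,-0.38,0],
    [1.6,-0.77,0],
    [2.4,-1.15,0],
    [3.2,-1.54,0],
    [3.59,-1.73,0],
  ],
  rot=[
    [0,0,0],
    [0,0,0],
    [0,0,0],
    [0,0,0],
    [0,0,0],
  ],
)

```text
clock: 31.32
eef_pos: [532.3, 1.5, 250.7]
tcp_rot: [-3.138, -0.001, 1.615]
contact_force: [0.7, -0.3, -0.6]
opening: 0.997
grasp_force: 0.0
```

Request:
play_rows(
  dp=[
    [0.8,-0.38,0],
    [1.6,-0.77,0],
    [2.4,-1.15,0],
    [3.2,-1.54,0],
    [3.59,-1.73,0],
  ],
  rot=[
    [0,0,0],
    [0,0,0],
    [0,0,0],
    [0,0,0],
    [0,0,0],
  ],
)

```text
clock: 31.73
eef_pos: [457.1, 141.6, 251.0]
tcp_rot: [-3.139, -0.0, 1.615]
contact_force: [0.5, -0.5, -1.4]
opening: 1.001
grasp_force: 0.0
```

```bash
python3 - <<'E'
from h import *
s=st()
T=optics.grab_frame('top')
hs=cv2.cvtColor(T['color'],cv2.COLOR_RGB2HSV);m=cv2.inRange(hs,np.array((105,190,110)),np.array((122,255,255)))
_,_,q,c=cv2.connectedComponentsWithStats(m);print([(a[:5].tolist(),np.round(b,1).tolist(),onz(T,b,90).round(1).tolist()) for a,b in zip(q[1:],c[1:]) if 30<a[4]<300])
go(384.1,280.5,150,1.615)
m=cv2.inRange(cv2.cvtColor(T['color'],cv2.COLOR_RGB2HSV),np.array((45,80,40)),np.array((85,255,255)))
_,_,q,c=cv2.connectedComponentsWithStats(m);print([(a[:5].tolist(),onz(T,b,1).round(1).tolist()) for a,b in zip(q[1:],c[1:]) if a[4]>100])
E
```

```text
t 31.73 p [457.1, 141.6, 251.0] rpy [-3.139, -0.0, 1.615] q1,q6 [0.3  0.25] F [ 0.5 -0.5 -1.4] tz 0.024 open 1.001 gf 0.0
[]
dp [3.521, -1.644, 2.535] rot [-0.03, -0.01, 0.01] rows 4.5
[([299, 205, 20, 20, 311], [480.7, -172.8, 1.0]), ([80, 259, 17, 14, 213], [307.6, 520.1, 1.0])]
```

Request:
play_rows(
  dp=[
    [0.8,-0.37,0.2],
    [1.6,-0.75,0.6],
    [2.4,-1.12,1.1],
    [3.2,-1.5,1.6],
    [3.52,-1.64,2.0],
  ],
  rot=[
    [0,0,0],
    [0,0,0],
    [0,0,0],
    [0,0,0],
    [0,0,0],
  ],
)

```text
clock: 32.2
eef_pos: [385.6, 278.9, 170.2]
tcp_rot: [-3.139, 0.001, 1.616]
contact_force: [-0.1, -0.8, 0.5]
opening: 0.995
grasp_force: 0.0
```

Request:
play_rows(
  dp=[
    [0,0,0],
    [0,0,0],
  ],
  rot=[
    [0,0,0],
    [0,0,0],
  ],
)

```text
clock: 32.37
eef_pos: [387.1, 276.6, 171.0]
tcp_rot: [-3.139, 0.002, 1.617]
contact_force: [-0.4, 0.3, -0.4]
opening: 1.003
grasp_force: 0.0
```

```bash
python3 - <<'E'
from h import *
s=st();go(384.1,280.5,46,1.615)
S=optics.grab_frame('side')
hs=cv2.cvtColor(S['color'],cv2.COLOR_RGB2HSV);m=cv2.inRange(hs[140:170,200:225],np.array((100,170,130)),np.array((125,255,255)))
v,u=np.nonzero(m);print(len(u),u.mean()+200,v.mean()+140)
E
```

```text
t 32.37 p [387.1, 276.6, 171.0] rpy [-3.139, 0.002, 1.617] q1,q6 [0.62 0.57] F [-0.4  0.3 -0.4] tz 0.037 open 1.003 gf 0.0
dp [0.107, -0.06, 3.125] rot [-0.03, 0.02, 0.02] rows 3.0
25 210.76 149.72
```

Light unmoved. I descend and grip.

Request:
play_rows(
  dp=[
    [0.06,-0.06,0.6],
    [0.06,-0.06,1.3],
    [0.06,-0.06,2],
    [0.06,-0.06,2.6],
    [0.06,-0.06,3.1],
  ],
  rot=[
    [0,0,0],
    [0,0,0],
    [0,0,0],
    [0,0,0],
    [0,0,0],
  ],
)

```text
clock: 32.83
eef_pos: [386.7, 278.3, 47.8]
tcp_rot: [3.141, -0.0, 1.613]
contact_force: [0.0, -0.3, 0.0]
opening: 0.998
grasp_force: 0.0
```

Request:
play_rows(
  dp=[
    [0,0,0],
    [0,0,0],
    [0,0,0],
    [0,0,0],
    [0,0,0],
  ],
  rot=[
    [0,0,0],
    [0,0,0],
    [0,0,0],
    [0,0,0],
    [0,0,0],
  ],
  fingers=0,
  grip_force=35,
)

```text
clock: 33.25
eef_pos: [386.7, 279.8, 49.9]
tcp_rot: [3.139, -0.001, 1.614]
contact_force: [0.5, -2.4, 4.9]
opening: 0.581
grasp_force: 37.0
```

Request:
play_rows(
  dp=[
    [0,0,0],
    [0,0,0],
    [0,0,0],
  ],
  rot=[
    [0,0,0],
    [0,0,0],
    [0,0,0],
  ],
)

```text
clock: 33.5
eef_pos: [386.7, 279.8, 49.9]
tcp_rot: [3.139, -0.001, 1.615]
contact_force: [0.1, -4.7, 8.5]
opening: 0.578
grasp_force: 37.4
```

Request:
play_rows(
  dp=[
    [0,0,-0.4],
    [0,0,-0.9],
    [0,0,-1.4],
    [0,0,-1.8],
    [0,0,-2],
  ],
  rot=[
    [0,0,0],
    [0,0,0],
    [0,0,0],
    [0,0,0],
    [0,0,0],
  ],
)

```text
clock: 33.92
eef_pos: [386.5, 280.1, 130.9]
tcp_rot: [3.139, -0.002, 1.615]
contact_force: [0.9, 0.2, -2.6]
opening: 0.578
grasp_force: 37.8
```

```bash
python3 - <<'E'
from h import *
s=st();go(480.7,-172.8,130,1.615)
E
```

```text
t 33.92 p [386.5, 280.1, 130.9] rpy [3.139, -0.002, 1.615] q1,q6 [0.62 0.58] F [ 0.9  0.2 -2.6] tz 0.027 open 0.578 gf 37.8
dp [-11.416, 1.854, 0.007] rot [0.03, -0.02, -0.0] rows 11.1
```

Request:
play_rows(
  dp=[
    [-0.8,0.13,0],
    [-1.6,0.26,0],
    [-2.4,0.39,0],
    [-3.2,0.52,0],
    [-3.8,0.62,0],
  ],
  rot=[
    [0,0,0],
    [0,0,0],
    [0,0,0],
    [0,0,0],
    [0,0,0],
  ],
)

```text
clock: 34.33
eef_pos: [416.8, 126.7, 128.5]
tcp_rot: [3.142, 0.0, 1.615]
contact_force: [-0.5, 0.4, -3.6]
opening: 0.579
grasp_force: 37.8
```

Request:
play_rows(
  dp=[
    [-0.8,0.13,0],
    [-1.6,0.26,0],
    [-2.4,0.39,0],
    [-3.2,0.52,0],
    [-3.8,0.62,0],
  ],
  rot=[
    [0,0,0],
    [0,0,0],
    [0,0,0],
    [0,0,0],
    [0,0,0],
  ],
)

```text
clock: 34.75
eef_pos: [448.6, -24.3, 128.6]
tcp_rot: [3.141, 0.0, 1.614]
contact_force: [0.4, 0.1, -2.2]
opening: 0.576
grasp_force: 37.8
```

Request:
play_rows(
  dp=[
    [-0.8,0.13,0],
    [-1.6,0.26,0],
    [-2.4,0.39,0],
    [-3.2,0.52,0],
    [-3.81,0.62,0],
  ],
  rot=[
    [0,0,0],
    [0,0,0],
    [0,0,0],
    [0,0,0],
    [0,0,0],
  ],
)

```text
clock: 35.17
eef_pos: [480.2, -175.7, 128.5]
tcp_rot: [3.141, 0.001, 1.614]
contact_force: [0.7, -0.1, -2.9]
opening: 0.578
grasp_force: 37.8
```

Request:
play_rows(
  dp=[
    [0,0,0],
    [0,0,0],
  ],
  rot=[
    [0,0,0],
    [0,0,0],
  ],
)

```text
clock: 35.33
eef_pos: [479.8, -174.3, 128.3]
tcp_rot: [-3.141, -0.0, 1.612]
contact_force: [-0.3, 1.2, -3.1]
opening: 0.578
grasp_force: 37.8
```

```bash
python3 - <<'E'
from h import *
s=st();go(480.7,-172.8,50.5,1.615)
E
```

```text
t 35.33 p [479.8, -174.3, 128.3] rpy [-3.141, -0.0, 1.612] q1,q6 [-0.35 -0.39] F [-0.3  1.2 -3.1] tz 0.028 open 0.578 gf 37.8
dp [0.037, 0.025, 1.944] rot [-0.0, -0.0, -0.03] rows 1.9
```

Request:
play_rows(
  dp=[
    [0.03,0.02,0.4],
    [0.03,0.02,0.8],
    [0.03,0.02,1.2],
    [0.03,0.02,1.6],
    [0.03,0.02,1.8],
  ],
  rot=[
    [0,0,0],
    [0,0,0],
    [0,0,0],
    [0,0,0],
    [0,0,0],
  ],
)

```text
clock: 35.75
eef_pos: [479.3, -170.5, 54.8]
tcp_rot: [-3.139, -0.001, 1.616]
contact_force: [-0.7, 0.1, -3.1]
opening: 0.577
grasp_force: 37.7
```

Request:
play_rows(
  dp=[
    [0,0,0.05],
    [0,0,0.1],
    [0,0,0.14],
    [0,0,0.14],
    [0,0,0.14],
  ],
  rot=[
    [0,0,0],
    [0,0,0],
    [0,0,0],
    [0,0,0],
    [0,0,0],
  ],
)

```text
clock: 36.17
eef_pos: [481.1, -172.1, 51.5]
tcp_rot: [3.141, 0.0, 1.615]
contact_force: [-0.4, -0.5, -3.0]
opening: 0.577
grasp_force: 37.7
```

```bash
python3 - <<'E'
from h import *
s=st()
E
```

```text
t 36.17 p [481.1, -172.1, 51.5] rpy [3.141, 0.0, 1.615] q1,q6 [-0.35 -0.39] F [-0.4 -0.5 -3. ] tz 0.033 open 0.577 gf 37.7
```

Request:
play_rows(
  dp=[
    [0,0,0.03],
    [0,0,0.06],
    [0,0,0.06],
  ],
  rot=[
    [0,0,0],
    [0,0,0],
    [0,0,0],
  ],
)

```text
clock: 36.42
eef_pos: [481.2, -172.1, 50.0]
tcp_rot: [3.141, 0.0, 1.614]
contact_force: [-4.4, 3.9, 14.6]
opening: 0.572
grasp_force: 39.6
```

Request:
play_rows(
  dp=[
    [0,0,0],
    [0,0,0],
    [0,0,0],
    [0,0,0],
    [0,0,0],
  ],
  rot=[
    [0,0,0],
    [0,0,0],
    [0,0,0],
    [0,0,0],
    [0,0,0],
  ],
  fingers=1,
)

```text
clock: 36.83
eef_pos: [480.7, -172.1, 48.5]
tcp_rot: [3.142, 0.0, 1.614]
contact_force: [-0.8, -0.4, -0.3]
opening: 0.999
grasp_force: 0.0
```

Request:
play_rows(
  dp=[
    [0,0,-0.6],
    [0,0,-1.4],
    [0,0,-2.3],
    [0,0,-3.2],
    [0,0,-4.1],
  ],
  rot=[
    [0,0,0],
    [0,0,0],
    [0,0,0],
    [0,0,0],
    [0,0,0],
  ],
)

```text
clock: 37.25
eef_pos: [480.2, -171.9, 214.0]
tcp_rot: [-3.141, -0.0, 1.615]
contact_force: [1.0, -0.4, -0.2]
opening: 1.002
grasp_force: 0.0
```

Request:
play_rows(
  dp=[
    [0.9,-0.2,0],
    [1.8,-0.4,0],
    [2.7,-0.6,0],
    [3.6,-0.8,0],
    [4.5,-1,0],
  ],
  rot=[
    [0,0,0],
    [0,0,0],
    [0,0,0],
    [0,0,0],
    [0,0,0],
  ],
)

```text
clock: 37.67
eef_pos: [432.0, 7.3, 212.6]
tcp_rot: [3.141, -0.0, 1.614]
contact_force: [1.1, 0.2, -0.5]
opening: 1.002
grasp_force: 0.0
```

Request:
play_rows(
  dp=[
    [0.9,-0.2,0],
    [1.8,-0.4,0],
    [2.7,-0.6,0],
    [3.6,-0.8,0],
    [4.5,-1,0],
  ],
  rot=[
    [0,0,0],
    [0,0,0],
    [0,0,0],
    [0,0,0],
    [0,0,0],
  ],
)

```text
clock: 38.08
eef_pos: [384.1, 185.7, 212.6]
tcp_rot: [3.141, -0.0, 1.614]
contact_force: [0.7, -0.1, -0.2]
opening: 0.999
grasp_force: 0.0
```

```bash
python3 - <<'E'
from h import *
s=st()
T=optics.grab_frame('top');S=optics.grab_frame('side');print('ptr',wcent(S,(284,264,306,277),yel))
hs=cv2.cvtColor(T['color'],cv2.COLOR_RGB2HSV);m=cv2.inRange(hs,np.array((105,190,110)),np.array((122,255,255)))
_,_,q,c=cv2.connectedComponentsWithStats(m);print([(a[:5].tolist(),np.round(b,1).tolist(),onz(T,b,90).round(1).tolist()) for a,b in zip(q[1:],c[1:]) if 30<a[4]<300])
t=cv2.resize(T['color'][145:240,270:390,::-1],None,fx=3.3,fy=3.3,interpolation=cv2.INTER_CUBIC)
u=cv2.resize(S['color'][165:300,210:330,::-1],None,fx=3.3,fy=3.3,interpolation=cv2.INTER_CUBIC)
A=np.zeros((446,792,3),np.uint8);A[:t.shape[0],:396]=t;A[:u.shape[0],396:792]=u[:446];cv2.imwrite('pics/fin.png',A)
E
```

```text
t 38.08 p [384.1, 185.7, 212.6] rpy [3.141, -0.0, 1.614] q1,q6 [0.45 0.4 ] F [ 0.7 -0.1 -0.2] tz -0.016 open 0.999 gf 0.0
ptr [295.33333333 274.06481481]
[([307, 207, 9, 10, 70], [310.9, 211.7], [482.0, -171.8, 90.0])]
```

View pics/fin.png

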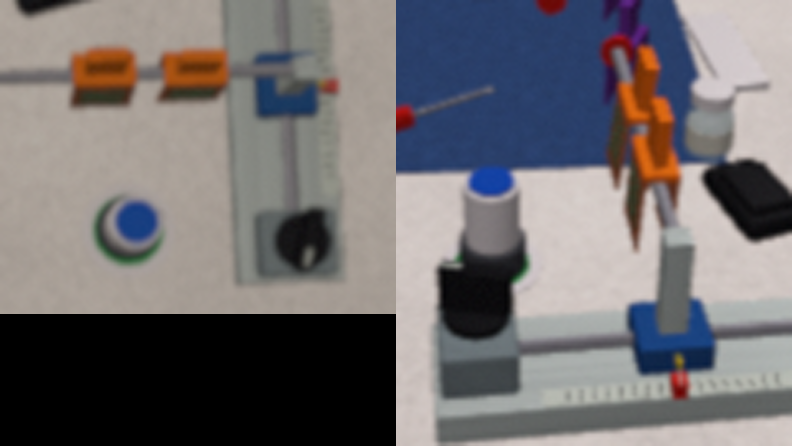

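The final picture shows the light upright on the green disc at (135,222), both carriers astride the rail, and the pointer on the line. I'm handing it in.

```bash
python3 -c "
from rig import r
print(r.sign_off())"
```

```text
the job is handed in; nothing more can be done
None
```

I handed the job in at about 38 s of the 210 s allowed; no verdict came back. By my last camera check, the pointer is on the clip line with the play taken up towards the knob. Both carriers present hang upright on the stage rail, and the light stands about 2 mm from the disc centre.

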